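# Clear the clamping fixture and clamp the gear

### The job

Get the bench fixture ready and clamp the gear in it: loosen the red knob fully before moving the sliding jaw, slide the jaw fully open, then pick up the brush and sweep every piece of scrap off the bed into the blue trough (with the brush, not with the fingers). When the bed is clear, lay the gear flat on it, hub up, between the jaws, release it, slide the jaw up until the gear is held snugly between the two jaws, and only then tighten the knob fully. Also stand the brush back upright on its black mat, and leave the other things on the table alone.

Things in the scene. Friction and masses are not known exactly. Their poses are not given: they have to be found in the camera images.
- fixture: Bench clamping fixture, fixed; origin on the table, x away from the robot, y left along the slide, z up. All 'fixture' coordinates in these notes are in this frame, in mm. Flat aluminium bed: top z = 30, x -75 to 55, y -130 to 160. Behind it a grey guide rail: x 55 to 105, top z = 56.
- fixed_jaw (a point): Fixed dark jaw at the left (+y) end of the bed: the foot of the middle of its clamping face, at fixture (-10, 130, 30). The face spans fixture x -60 to 40 and is 35 mm high above the bed.
- trough (a point): Centre of the floor of the blue scrap trough, at fixture (-131, 15, 4). Inside: fixture x -185 to -75, y -126 to 156. It runs along the bed's front edge: walls 45 mm high on the other three sides, none on the bed side, so scrap pushed over the bed's front edge drops in.
- jaw (a joint): Sliding jaw: free gap between its face and the fixed jaw's face, in m. 0 = touching, 0.2 = fully open at the end stop; it moves along fixture -y as it opens. Starts half closed. With the clamp loose it slides with 2 to 3 N and stays where it is left; a tight clamp adds about 20 N.
- jaw_grip (a point): Yellow upright grip fin for moving the sliding jaw: 36 mm in fixture x, 16 mm in y (grip across this), top 15 mm above the point, free 17 mm below it. Point at fixture x = -38, z = 82, y = 110 - gap, 20 mm behind the jaw's face. The dark jaw body below is 30 mm thick in y, x -60 to 40, top z = 65.
- knob (a joint): Red clamp knob on the sliding jaw, in rad: 0 = tight, 1.4 = fully loose (both are stops). Seen from above, anticlockwise loosens and clockwise tightens, with 0.06 to 0.15 N m; it stays where it is left. It brakes the jaw below about 0.7.
- knob_grip (a point): Centre of the knob's bar, on its vertical axis, at fixture x = 80, y = 110 - gap, z = 100. Bar 14 mm thick, 52 mm long, 26 mm high (13 up, 13 down). The point turns with the knob: its y runs along the bar, its x across it; at angle 0 they match the fixture's axes. Nothing else within 60 mm is less than 20 mm below this point.
- brush_grip (a point): Hand brush: stiff bristle block 40 mm (x) by 60 mm (y), 22 mm high; green back 44 x 64 mm up to 40 mm; upright wooden grip 22 mm (x) by 40 mm (y), from 40 to 80 mm above the underside. Point in the grip, 62 mm above the underside. 0.13 to 0.21 kg. Starts standing on the mat. Sweep along its x, either way.
- mat: Black rubber mat lying on the table, the brush's place: 120 mm (x) by 140 mm (y), 4 mm thick, fixed; origin under its centre.
- gear_hub (a point): Steel gear lying flat, hub upwards: toothed disc 90 mm across, 18 mm thick; round hub 36 mm across rising 30 mm above it. Point on the axis, 39 mm above the underside and 9 mm below the hub's top. 0.5 to 0.8 kg. z axis up.
- scrap0_mid (a point): Scrap: a chunky broken gear tooth, 16 to 22 mm long, 12 to 16 mm wide and high; the point is its centre. It starts on the bed between the jaws. Some of the eight are absent in some runs.
- scrap1_mid (a point): Scrap: a chunky broken gear tooth, 16 to 22 mm long, 12 to 16 mm wide and high; the point is its centre. It starts on the bed between the jaws. Some of the eight are absent in some runs.
- scrap2_mid (a point): Scrap: a chunky broken gear tooth, 16 to 22 mm long, 12 to 16 mm wide and high; the point is its centre. It starts on the bed between the jaws. Some of the eight are absent in some runs.
- scrap3_mid (a point): Scrap: a chunky broken gear tooth, 16 to 22 mm long, 12 to 16 mm wide and high; the point is its centre. It starts on the bed between the jaws. Some of the eight are absent in some runs.
- scrap4_mid (a point): Scrap: a chunky broken gear tooth, 16 to 22 mm long, 12 to 16 mm wide and high; the point is its centre. It starts on the bed between the jaws. Some of the eight are absent in some runs.
- scrap5_mid (a point): Scrap: a chunky broken gear tooth, 16 to 22 mm long, 12 to 16 mm wide and high; the point is its centre. It starts on the bed between the jaws. Some of the eight are absent in some runs.
- scrap6_mid (a point): Scrap: a chunky broken gear tooth, 16 to 22 mm long, 12 to 16 mm wide and high; the point is its centre. It starts on the bed between the jaws. Some of the eight are absent in some runs.
- scrap7_mid (a point): Scrap: a chunky broken gear tooth, 16 to 22 mm long, 12 to 16 mm wide and high; the point is its centre. It starts on the bed between the jaws. Some of the eight are absent in some runs.
- bearing_mid (a point): Bystander: ball bearing lying flat, 52 mm across, 15 mm high; point at its centre. To be left alone.
- pulley_mid (a point): Bystander: black idler pulley lying flat, 72 mm across, 26 mm high; point at its centre. To be left alone.
- bolt1_mid (a point): Bystander: flanged bolt standing on its head, 24 mm across, 40 mm high; point half-way up. To be left alone.
- bolt2_mid (a point): Bystander: a second such bolt. To be left alone.

How it is judged:
On the way, in this order (a step that is already met when the one before it is completed fails the run):
1. the knob is loosened (over 1.1 rad) with the jaw still where it was (within 10 mm) (value of joint knob above 1.1 rad and distance of jaw_grip from where it was at the start of the episode below 0.01 m), for 0.1 s.
2. the jaw is fully open (gap over 190 mm) (value of joint jaw above 0.19 m), for 0.2 s.
3. every piece of scrap is in the trough (x of scrap0_mid in the frame of fixture between -0.187 and -0.076 m and y of scrap0_mid in the frame of fixture between -0.128 and 0.158 m and z of each of scrap0_mid, scrap1_mid, scrap2_mid, scrap3_mid, scrap4_mid, scrap5_mid, scrap6_mid, scrap7_mid in the frame of fixture below 0.032 m and x of scrap1_mid in the frame of fixture between -0.187 and -0.076 m and y of scrap1_mid in the frame of fixture between -0.128 and 0.158 m and x of scrap2_mid in the frame of fixture between -0.187 and -0.076 m and y of scrap2_mid in the frame of fixture between -0.128 and 0.158 m and x of scrap3_mid in the frame of fixture between -0.187 and -0.076 m and y of scrap3_mid in the frame of fixture between -0.128 and 0.158 m and x of scrap4_mid in the frame of fixture between -0.187 and -0.076 m and y of scrap4_mid in the frame of fixture between -0.128 and 0.158 m and x of scrap5_mid in the frame of fixture between -0.187 and -0.076 m and y of scrap5_mid in the frame of fixture between -0.128 and 0.158 m and x of scrap6_mid in the frame of fixture between -0.187 and -0.076 m and y of scrap6_mid in the frame of fixture between -0.128 and 0.158 m and x of scrap7_mid in the frame of fixture between -0.187 and -0.076 m and y of scrap7_mid in the frame of fixture between -0.128 and 0.158 m), for 0.2 s.
4. the gear lies flat on the bed between the jaws, released (x of gear_hub in the frame of fixture between -0.045 and 0.02 m and z of gear_hub in the frame of fixture between 0.065 and 0.073 m and angle between gear_hub's own z axis and vertical below 0.06 rad and y of gear_hub in the frame of fixture between -0.03 and 0.092 m and contact force between the fingers and gear below 0.3 N), for 0.2 s.
5. the jaw is closed up to the gear (gap 84 to 94 mm), knob still loose (over 1.0 rad) (value of joint jaw between 0.084 and 0.094 m and value of joint knob above 1 rad), for 0.2 s.
At the end, for the whole second after the job is handed in: All scrap is in the trough; the gear lies flat on the bed between the jaws (gap 84 to 94 mm, gear centre 38 to 52 mm from the fixed jaw and -45 to +20 mm in fixture x); knob under 0.2 rad; brush upright (0.1 rad) with its middle over the mat; brush and gear at rest (all of step 3 and x of gear_hub in the frame of fixture between -0.045 and 0.02 m and z of gear_hub in the frame of fixture between 0.065 and 0.073 m and angle between gear_hub's own z axis and vertical below 0.06 rad and value of joint jaw between 0.084 and 0.094 m and y of gear_hub in the frame of fixture between 0.078 and 0.092 m and value of joint knob below 0.2 rad and x of brush_grip in the frame of mat between -0.06 and 0.06 m and y of brush_grip in the frame of mat between -0.07 and 0.07 m and height (world z) of brush_grip between 0.06 and 0.072 m and angle between brush_grip's own z axis and vertical below 0.1 rad and linear speed of each of brush, gear below 0.02 m/s); the robot touches nothing.
It fails at once if scrap on the bed is handled with the fingers instead of the brush ((contact force between the fingers and scrap0 above 0.5 N and x of scrap0_mid in the frame of fixture between -0.07 and 0.055 m and z of scrap0_mid in the frame of fixture above 0.03 m) or (contact force between the fingers and scrap1 above 0.5 N and x of scrap1_mid in the frame of fixture between -0.07 and 0.055 m and z of scrap1_mid in the frame of fixture above 0.03 m) or (contact force between the fingers and scrap2 above 0.5 N and x of scrap2_mid in the frame of fixture between -0.07 and 0.055 m and z of scrap2_mid in the frame of fixture above 0.03 m) or (contact force between the fingers and scrap3 above 0.5 N and x of scrap3_mid in the frame of fixture between -0.07 and 0.055 m and z of scrap3_mid in the frame of fixture above 0.03 m) or (contact force between the fingers and scrap4 above 0.5 N and x of scrap4_mid in the frame of fixture between -0.07 and 0.055 m and z of scrap4_mid in the frame of fixture above 0.03 m) or (contact force between the fingers and scrap5 above 0.5 N and x of scrap5_mid in the frame of fixture between -0.07 and 0.055 m and z of scrap5_mid in the frame of fixture above 0.03 m) or (contact force between the fingers and scrap6 above 0.5 N and x of scrap6_mid in the frame of fixture between -0.07 and 0.055 m and z of scrap6_mid in the frame of fixture above 0.03 m) or (contact force between the fingers and scrap7 above 0.5 N and x of scrap7_mid in the frame of fixture between -0.07 and 0.055 m and z of scrap7_mid in the frame of fixture above 0.03 m)).
It fails at once if a bystander is displaced by more than 30 mm (distance of any of bearing_mid, pulley_mid, bolt1_mid, bolt2_mid from where it was at the start of the episode above 0.03 m).
Of scrap0, scrap1, scrap2, scrap3, scrap4, scrap5, scrap6, scrap7 only 4 to 8 are there at a start; the rules pass over those that are not, and their reading is None.
At some moment in a run one of brush, gear may be knocked a few centimetres aside while the robot is not near it.
It also fails if it takes over 210 s, if anything falls off the work surface, if the arm or the gripper's body presses on something with over 40 N, if the wrist force passes 120 N, or if a joint passes its speed limit or range.

### The arm

A 6-joint arm with a two-finger parallel gripper is mounted at the origin on the work surface. World frame = base frame: x ahead of the robot, y to its left, z up, the work surface at z = 0. Lengths are in m, angles in rad, forces in N, time in s.
With the tool pointing down it reaches from about 0.275 to 0.825 m from the base axis. Payload 4.9 kg.
Tool frame: the origin (TCP) lies on the centre line of the jaws, within the pads' length; the fingertips stand r.tips_ahead ahead of it and the grasp point (between the pads) lies 3 mm ahead of it (r.tips_ahead is the distance from the TCP to the fingertips, in m); z points along the fingers, y is the direction in which the jaws open and shut (so a half turn about z gives the same grasp; the last joint's range is limited). The gripper opens to 85 mm and grips with 20 to 120 N. Pads are 22 mm wide; open, the fingers measure 114 mm over their backs; the gripper's body (76 mm by 85 mm) begins 54 mm behind the grasp point. The pads swing forward as they close: fully open they stand 13 mm farther back than shut.
Start: joints at [-1.39, 0.326, -0.193, 1.052, 0, 1.437], TCP at [0.17, -0.523, 0.253] pointing down, gripper open.
Joint ranges: [-2.65, 2.65], [-0.97, 1.79], [-1.3, 1.35], [-1.93, 2.1], [-1.47, 1.37], [-3.14, 3.14]. Speed limits (rad/s): [2.57, 2.57, 3.14, 3.14, 3.14, 3.14].

### API

Orientations are given as a unit quaternion [w, x, y, z].
In Python, from station import r, viewer, ticket gives the robot as it stands.
- The arm moves only by the tool apply_moves, never from a script. Its argument "series" is a list of rows, each an object with "fingers": the finger opening in mm, from 0 to 85.4; "xyz": the shift along the tool's x, y, z in mm, a list of three; "turn": the turn about the tool's z in rad. In form: [{"fingers": fingers, "xyz": [tx, ty, tz], "turn": turn}, ...]. A call has exactly 10 rows; each row shifts and turns the commanded pose from where the row before left it, along the tool's axes as they then stand; what a row does not reach is not made up. A row lasts 1/12 s, in which the tool goes at most 41.7 mm and 7.16 degrees, less where a joint would pass 70% of its speed; a pose out of reach is approached as far as the arm can. A call with a gripper value outside its range is refused whole. The fingers move at their own pace and stop on an object; the grip force is fixed at half the most. Time passes only in rows, so rows that do not move let the fingers close, or fill a call up. It gives the time, the measured TCP pose, the force and the opening at its end, in the units of the state.
- r.get_state(): the state, without advancing time (a new reading comes with each control period).
- viewer.snapshot(name): name is "scene" or "side" or "wrist"; returns a dict with "pixels" (480x640x3 uint8, red, green, blue), "depth" (480x640 float32, m along the optical axis (not along the pixel's ray), 0 where there is no reading), "vertical_fov" (degrees; the focal length in pixels is half the picture's height over the tangent of half this angle, whatever the lens; pixels are square), "cx", "cy" (the principal point, pixels), "world_to_cam" (4x4, takes a point from world to camera coordinates). Camera axes: x right, y up, looking along -z (the intrinsics and any distortion apply to the point x, -y, -z); pixel columns grow to the right and rows downward; lengths in m; the calibration is good to about 2 mm. A picture is of the moment at which its call begins.
- ticket.sign_off(): hands the job in, once; it reports no verdict.
The state is a dict: "time": time; "joint_pos": joint angles; "qd": joint speeds; "effort": joint torques, N m; "eef_pos": TCP position; "eef_rot": TCP orientation; "force": force on the tool from outside, world axes, zero at the start; "torque": the same for the moment, N m; "finger_gap": finger opening in m.
Only numpy, scipy, OpenCV 4.12 (cv2) and the standard library are available. Lean on these libraries where they do the work, as an engineer would, in place of code of your own. Each camera call takes 0.05 s, during which the arm holds its last target.

## Working session

There is one attempt and no reset: what is moved stays moved. The work goes in short steps, Python scripts to look and compute and a tool call to move; the robot and the scene stay as the last step left them, time stands still between calls to the robot, and variables do not carry over. Pictures are saved under pics/ and viewed, and the job is handed in when it is done.

Besides the shell and the picture viewer there is one more tool, called after "Request:" as name(argument=value, ...), one argument or row to a line, values as JSON. apply_moves: Moves the arm, as the interface text tells. Its arguments: {"type":"object","properties":{"series":{"type":"array"}},"required":["series"]}

```bash
ls; mkdir -p pics; cat > h.py <<'E'
import numpy as np, cv2
from station import r, viewer, ticket
def snap(n,fn=None):
    s=viewer.snapshot(n)
    if fn: cv2.imwrite('pics/'+fn+'.png',s['pixels'][:,:,::-1])
    return s
def f(s): return 240/np.tan(np.radians(s['vertical_fov'])/2)
def ray(s,u,v):
    d=np.array([(u-s['cx'])/f(s),-(v-s['cy'])/f(s),-1.0])
    T=np.linalg.inv(s['world_to_cam']); return T[:3,3],T[:3,:3]@d
def onz(s,u,v,z):
    o,d=ray(s,u,v); return o+d*(z-o[2])/d[2]
def proj(s,p):
    c=s['world_to_cam']@np.append(p,1); return s['cx']+f(s)*c[0]/-c[2], s['cy']-f(s)*c[1]/-c[2]
def dpt(s,u,v):
    o,d=ray(s,u,v); return o+d*s['depth'][int(v),int(u)]
def cloud(s):
    v,u=np.mgrid[0:480,0:640]; 
    d=np.stack([(u-s['cx'])/f(s),-(v-s['cy'])/f(s),-np.ones_like(u)],-1)*s['depth'][...,None]
    T=np.linalg.inv(s['world_to_cam']); return d@T[:3,:3].T+T[:3,3]
E
python3 - <<'E'
from h import *
st=r.get_state(); print(st, r.tips_ahead)
for n in ['scene','side','wrist']:
    s=snap(n,n+'0'); print(n,{k:(v if not hasattr(v,'shape') else (v if v.size<20 else v.shape)) for k,v in s.items()}, np.linalg.inv(s['world_to_cam'])[:3,3])
E
```

```text
pics
{'time': 0.0, 'joint_pos': array([-1.39020841e+00,  3.26929138e-01, -1.93620929e-01,  1.05199879e+00,
       -1.06889120e-06,  1.43661644e+00]), 'qd': array([-0.00104084, -0.00082222,  0.00074197,  0.0009395 , -0.00013121,
       -0.00066137]), 'effort': array([-9.49287314e-04, -4.43396187e+01,  2.62441796e+01,  1.53960352e-02,
       -3.59643427e-04,  9.75986183e-06]), 'eef_pos': array([ 0.17019682, -0.52241239,  0.25249577]), 'eef_rot': array([-8.76018904e-04,  9.87640318e-01,  1.56734919e-01, -2.08653937e-05]), 'force': array([-0.19238312,  0.47758439, -0.47699689]), 'torque': array([-4.92209277e-03, -9.54091621e-05,  1.28710884e-02]), 'finger_gap': 0.08553447184802354} 0.022
scene {'pixels': (480, 640, 3), 'depth': (480, 640), 'vertical_fov': 55.41506734767, 'cx': 319.43515664581423, 'cy': 234.665029455727, 'world_to_cam': array([[ 0.69151981,  0.72225721, -0.01203632, -0.39008001],
       [-0.57978831,  0.56489866,  0.58714139,  0.27187543],
       [ 0.43086641, -0.39904139,  0.8093949 , -1.35180191],
       [ 0.        ,  0.        ,  0.        ,  1.        ]])} [ 1.009824
[... 200 characters left out ...]
725, -0.26313244, -0.00218492,  0.55137001],
       [ 0.19889705, -0.73462868,  0.64866067, -0.14410119],
       [-0.17228877,  0.62536551,  0.76107461, -1.26157389],
       [ 0.        ,  0.        ,  0.        ,  1.        ]])} [0.3432445  0.82816726 1.05482933]
wrist {'pixels': (480, 640, 3), 'depth': (480, 640), 'vertical_fov': 60.41780657049632, 'cx': 318.11458643754, 'cy': 241.8436203449285, 'world_to_cam': array([[ 0.30890501, -0.95109172, -0.00149836, -0.54826126],
       [ 0.91171338,  0.29656322, -0.28430435,  0.03546265],
       [ 0.27084387,  0.08645696,  0.95873291, -0.38024773],
       [ 0.        ,  0.        ,  0.        ,  1.        ]])} [ 0.24001665 -0.4990886   0.3738167 ]
```

View pics/scene0.png

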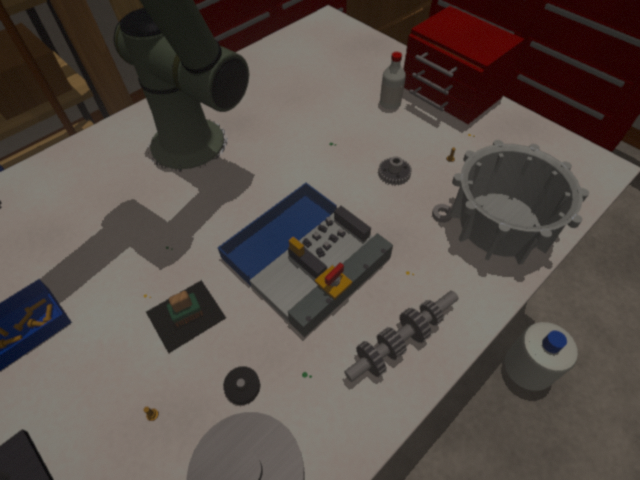

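View pics/side0.png

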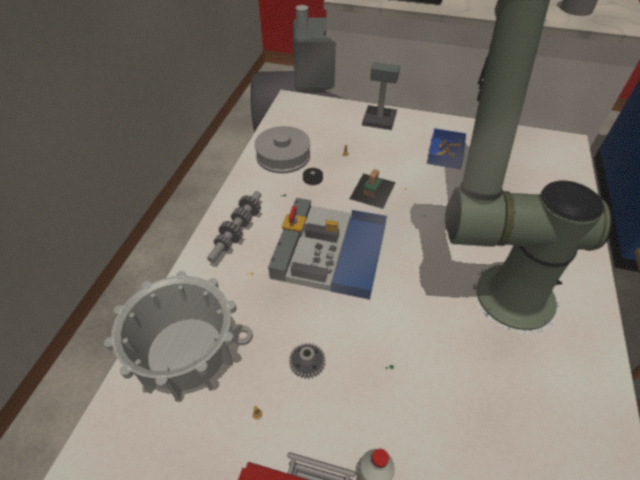

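View pics/wrist0.png

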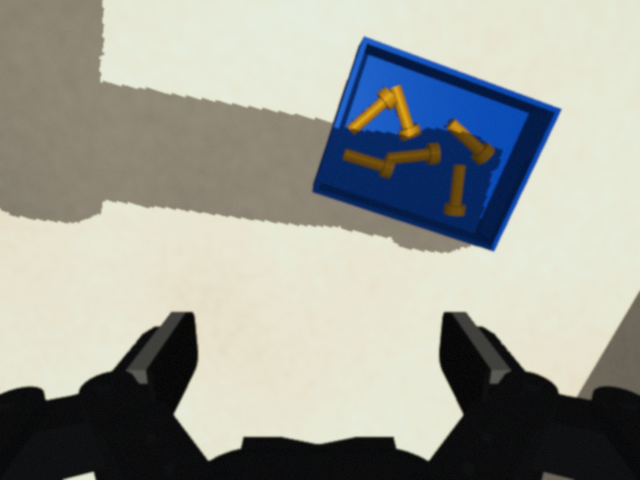

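```bash
cat > m.py <<'E'
from h import *
for n,(x0,y0,x1,y1) in dict(scene=(130,150,430,375),side=(240,150,400,390)).items():
    s=snap(n); im=s['pixels'][y0:y1,x0:x1,::-1]; k=2.66 if n=='scene' else 2.5
    cv2.imwrite('pics/c_%s.png'%n,cv2.resize(im,None,fx=k,fy=k,interpolation=cv2.INTER_CUBIC))
    P=cloud(s); hsv=cv2.cvtColor(s['pixels'],cv2.COLOR_RGB2HSV)
    for nm,m in dict(blue=cv2.inRange(hsv,(105,120,40),(125,255,255)),green=cv2.inRange(hsv,(65,60,30),(95,255,255)),red=cv2.inRange(hsv,(0,150,80),(6,255,255))|cv2.inRange(hsv,(172,150,80),(180,255,255)),yel=cv2.inRange(hsv,(12,150,120),(30,255,255))).items():
        N,L,S,C=cv2.connectedComponentsWithStats(m)
        for i in range(1,N):
            if S[i,4]>25:
                q=P[L==i]; print(n,nm,C[i].round(),S[i,4],'med',np.median(q,0).round(3),'lo',np.percentile(q,2,axis=0).round(3),'hi',np.percentile(q,98,axis=0).round(3))
E
python3 m.py
```

```text
scene blue [276. 236.] 3161 med [ 0.445 -0.04   0.005] lo [ 0.4   -0.169  0.001] hi [0.491 0.102 0.045]
scene blue [ 27. 322.] 2648 med [ 0.248 -0.583  0.015] lo [ 0.186 -0.653  0.002] hi [ 0.306 -0.514  0.047]
scene blue [556. 341.] 284 med [ 1.102  0.541 -0.481] lo [ 1.075  0.519 -0.516] hi [ 1.123  0.572 -0.474]
scene green [185. 308.] 195 med [ 0.481 -0.315  0.044] lo [ 0.448 -0.349  0.041] hi [ 0.493 -0.287  0.047]
scene red [468.  35.] 3021 med [0.408 0.742 0.201] lo [0.279 0.66  0.198] hi [0.523 0.831 0.204]
scene red [450.  54.] 131 med [0.428 0.645 0.188] lo [0.29  0.638 0.185] hi [0.52  0.651 0.192]
scene red [396.  54.] 40 med [0.299 0.561 0.171] lo [0.287 0.55  0.167] hi [0.311 0.572 0.174]
scene red [334. 271.] 95 med [ 0.665 -0.052  0.113] lo [ 0.658 -0.074  0.11 ] hi [ 0.669 -0.029  0.116]
scene yel [340. 286.] 106 med [ 0.682 -0.05   0.07 ] lo [ 0.673 -0.072  0.067] hi [ 0.688 -0.029  0.074]
side blue [437. 142.] 189 med [ 0.283 -0.648  0.005] lo [ 0.252 -0.674 -0.001] hi [ 0.299 -0.57   0.041]
side blue [629. 197.] 1339 med [-0.724 -1.159 -0.518] lo [-0.743 -1.539 -0.651] hi [-0.717 -0.894 -0.358]
side green [372. 185.] 42 med [ 0.467 -0.294  0.044] lo [ 0.427 -0.332  0.039] hi [ 0.49  -0.084  0.228]
side red [283.  22.] 1986 med [ 1.519 -2.404 -0.401] lo [ 1.195 -2.433 -0.644] hi [ 1.67  -2.373 -0.248]
side red [631.  83.] 249 med [-0.939 -2.4   -0.545] lo [-0.968 -2.423 -0.65 ] hi [-0.913 -2.372 -0.414]
side red [292. 213.] 43 med [ 0.661 -0.042  0.111] lo [ 0.656 -0.069  0.106] hi [ 0.666 -0.023  0.115]
side red [380. 458.] 215 med [0.298 0.567 0.169] lo [0.286 0.554 0.166] hi [0.311 0.581 0.172]
side red [264. 474.] 592 med [0.495 0.651 0.189] lo [0.432 0.642 0.185] hi [0.527 0.671 0.202]
side yel [294. 223.] 179 med [ 0.65  -0.038  0.069] lo [ 0.631 -0.075  0.065] hi [ 0.687 -0.02   0.109]
side yel [331. 223.] 34 med [ 0.546 -0.049  0.096] lo [ 0.53  -0.057  0.093] hi [ 0.557 -0.042  0.099]
```

```bash
cat > m2.py <<'E'
from h import *
for n in ('scene','side'):
    s=snap(n); P=cloud(s)
    m=(P[...,0]>.35)&(P[...,0]<.8)&(P[...,1]>-.25)&(P[...,1]<.2)
    def box(nm,zl,zh,extra):
        mm=(m&(P[...,2]>zl)&(P[...,2]<zh)&extra).astype(np.uint8)
        N,L,S,C=cv2.connectedComponentsWithStats(mm)
        i=1+np.argmax(S[1:,4]); q=P[L==i]
        rc=cv2.minAreaRect((q[:,:2]*1000).astype(np.float32)); print(n,nm,len(q),np.median(q[:,2]).round(4),rc)
        print(cv2.boxPoints(rc).round(1).tolist())
    box('rail',.052,.060,P[...,0]>.6)
    box('bed',.027,.033,P[...,0]>.4)
    box('fin',.092,.102,P[...,0]<.6)
    box('knob',.108,.118,P[...,0]>.6)
    box('sjaw',.061,.068,(P[...,0]<.625)&(P[...,1]<.03))
    box('fjaw',.061,.068,(P[...,0]<.635)&(P[...,1]>.03))
E
python3 m2.py
```

```text
scene rail 1081 0.0563 ((661.1343383789062, 52.16482925415039), (51.86272430419922, 143.7848358154297), 1.3471217155456543)
[[633.5, 123.4000015258789], [636.9000244140625, -20.299999237060547], [688.7000122070312, -19.100000381469727], [685.4000244140625, 124.5999984741211]]
scene bed 2039 0.0304 ((560.4816284179688, -111.94353485107422), (151.70249938964844, 117.07257080078125), 0.21763774752616882)
[[484.3999938964844, -53.70000076293945], [484.8999938964844, -170.8000030517578], [636.5999755859375, -170.1999969482422], [636.0999755859375, -53.099998474121094]]
scene fin 105 0.0968 ((545.956298828125, -53.06645584106445), (17.259241104125977, 36.27971267700195), 89.95902252197266)
[[527.7999877929688, -61.70000076293945], [564.0999755859375, -61.70000076293945], [564.0999755859375, -44.400001525878906], [527.7999877929688, -44.400001525878906]]
scene knob 146 0.1125 ((663.6610717773438, -51.68988800048828), (14.600184440612793, 51.3232536315918), 3.3535938262939453)
[[654.9000244140625, -26.5], [657.9000244140625, -77.69999694824219], [672.4000244140625, -76.9000015258789], [669.4
[... 1528 characters left out ...]
91858291626)
[[655.0, -19.899999618530273], [658.7999877929688, -71.4000015258789], [672.7999877929688, -70.4000015258789], [668.9000244140625, -18.899999618530273]]
side sjaw 216 0.0644 ((574.2254028320312, -44.803985595703125), (34.82915115356445, 100.09661865234375), 89.89472961425781)
[[524.0999755859375, -62.099998474121094], [624.2000122070312, -62.29999923706055], [624.2999877929688, -27.5], [524.2000122070312, -27.299999237060547]]
side fjaw 267 0.0643 ((570.5380859375, 106.86196899414062), (98.92355346679688, 30.871116638183594), 2.062826156616211)
[[520.5999755859375, 120.5], [521.7000122070312, 89.69999694824219], [620.5, 93.19999694824219], [619.4000244140625, 124.0999984741211]]
```

View pics/c_scene.png

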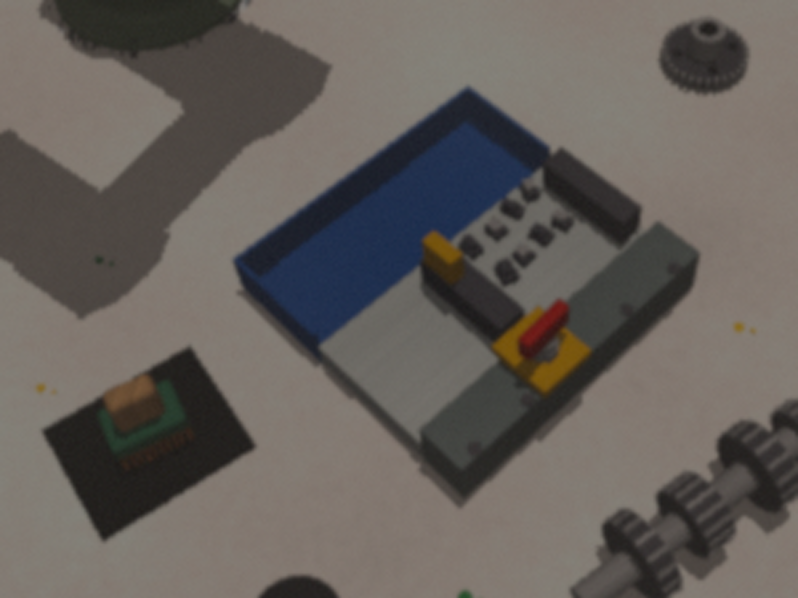

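View pics/c_side.png

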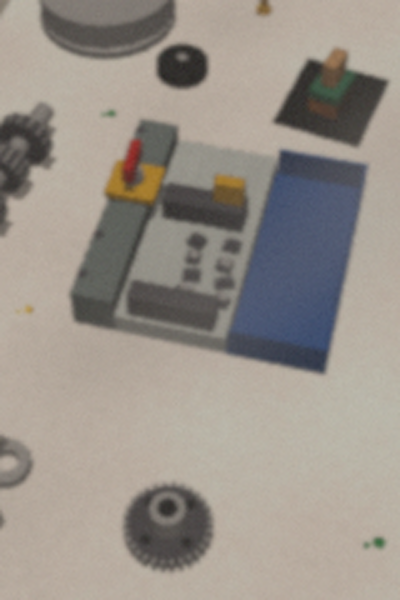

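Request:
apply_moves(
  series=[
    {"fingers": 50,"xyz": [34.8,-19.9,-3],"turn": 0},
    {"fingers": 50,"xyz": [34.8,-19.9,-3],"turn": 0},
    {"fingers": 50,"xyz": [34.8,-19.9,-3],"turn": 0},
    {"fingers": 50,"xyz": [34.8,-19.9,-3],"turn": 0},
    {"fingers": 50,"xyz": [34.8,-19.9,-3],"turn": 0},
    {"fingers": 50,"xyz": [34.8,-19.9,-3],"turn": 0},
    {"fingers": 50,"xyz": [34.8,-19.9,-3],"turn": 0},
    {"fingers": 50,"xyz": [34.8,-19.9,-3],"turn": 0},
    {"fingers": 50,"xyz": [34.8,-19.9,-3],"turn": 0},
    {"fingers": 50,"xyz": [34.8,-19.9,-3],"turn": 0},
  ],
)

```text
time: 1.18
eef_pos: [0.4406, -0.2243, 0.2837]
eef_rot: [0.0, 0.988, 0.157, 0.0]
force: [1.0, -0.5, 0.3]
finger_gap: 0.0503
```

Request:
apply_moves(
  series=[
    {"fingers": 50,"xyz": [34.8,-19.9,-3],"turn": 0},
    {"fingers": 50,"xyz": [34.8,-19.9,-3],"turn": 0},
    {"fingers": 50,"xyz": [34.8,-19.9,-3],"turn": 0},
    {"fingers": 50,"xyz": [34.8,-19.9,-3],"turn": 0},
    {"fingers": 50,"xyz": [34.8,-19.9,-3],"turn": 0},
    {"fingers": 50,"xyz": [34.8,-19.9,-3],"turn": 0},
    {"fingers": 50,"xyz": [0,0,0],"turn": -0.12},
    {"fingers": 50,"xyz": [0,0,0],"turn": -0.12},
    {"fingers": 50,"xyz": [0,0,0],"turn": -0.12},
    {"fingers": 50,"xyz": [0,0,0],"turn": -0.12},
  ],
)

```text
time: 2.02
eef_pos: [0.6013, -0.0473, 0.301]
eef_rot: [-0.0, 0.921, 0.39, -0.0]
force: [-0.4, 0.2, -0.4]
finger_gap: 0.0502
```

Request:
apply_moves(
  series=[
    {"fingers": 50,"xyz": [0,0,0],"turn": -0.12},
    {"fingers": 50,"xyz": [0,0,0],"turn": -0.12},
    {"fingers": 50,"xyz": [0,0,0],"turn": -0.12},
    {"fingers": 50,"xyz": [0,0,0],"turn": -0.12},
    {"fingers": 50,"xyz": [0,0,0],"turn": -0.12},
    {"fingers": 50,"xyz": [0,0,0],"turn": -0.12},
    {"fingers": 50,"xyz": [0,0,0],"turn": -0.09},
    {"fingers": 50,"xyz": [0,0,0],"turn": 0},
    {"fingers": 50,"xyz": [0,0,0],"turn": 0},
    {"fingers": 50,"xyz": [0,0,0],"turn": 0},
  ],
)

```text
time: 2.85
eef_pos: [0.6011, -0.0478, 0.3012]
eef_rot: [-0.0, 0.696, 0.718, -0.0]
force: [-0.4, 0.8, 1.4]
finger_gap: 0.0503
```

```bash
cat > m3.py <<'E'
from h import *
import sys
st=r.get_state(); q=st['eef_rot']; print(st['eef_pos'].round(4),'psi',2*np.arctan2(q[2],q[1]))
s=snap('wrist',sys.argv[1]); P=cloud(s)
def box(nm,zl,zh,extra):
    mm=((P[...,2]>zl)&(P[...,2]<zh)&extra).astype(np.uint8)
    N,L,S,C=cv2.connectedComponentsWithStats(mm)
    if N<2: return
    i=1+np.argmax(S[1:,4]); q=P[L==i]
    rc=cv2.minAreaRect((q[:,:2]*1000).astype(np.float32)); print(nm,len(q),np.median(q[:,2]).round(4),C[i].round(),np.round(rc[0],1),np.round(rc[1],1),round(rc[2],2))
X,Y=P[...,0],P[...,1]
box('rail',.052,.060,X>.6)
box('bed',.027,.033,X>.4)
box('fin',.092,.102,X<.6)
box('knob',.108,.118,X>.6)
box('sjaw',.061,.068,(X<.625)&(Y<.03))
box('fjaw',.061,.068,(X<.635)&(Y>.03))
E
python3 m3.py w1
```

```text
[ 0.6011 -0.0478  0.3012] psi 1.6028363531253025
rail 10576 0.0565 [393.  86.] [662.1  48.9] [ 50.4 139.3] 1.26
bed 30104 0.0305 [293. 164.] [573.6 -22. ] [130.3 289.1] 1.2
fin 893 0.0973 [249. 215.] [545.9 -50.6] [36.1 16.5] 0.95
knob 1146 0.113 [397. 220.] [663.7 -47.7] [13.9 51. ] 4.91
sjaw 2999 0.0654 [296. 200.] [574.1 -44.8] [99.8 30.3] 0.58
fjaw 3865 0.0654 [285.  15.] [571.  103.1] [99.8 20.9] 1.46
```

View pics/w1.png

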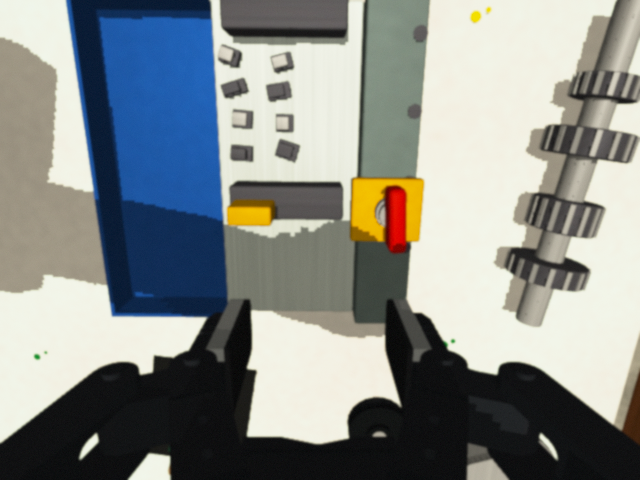

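Request:
apply_moves(
  series=[
    {"fingers": 50,"xyz": [-1,31.3,0],"turn": 0},
    {"fingers": 50,"xyz": [-1,31.3,0],"turn": 0},
    {"fingers": 50,"xyz": [0,0,0],"turn": -0.054},
    {"fingers": 50,"xyz": [0,0,30],"turn": 0},
    {"fingers": 50,"xyz": [0,0,30],"turn": 0},
    {"fingers": 50,"xyz": [0,0,30],"turn": 0},
    {"fingers": 50,"xyz": [0,0,30],"turn": 0},
    {"fingers": 50,"xyz": [0,0,10],"turn": 0},
    {"fingers": 50,"xyz": [0,0,0],"turn": 0},
    {"fingers": 50,"xyz": [0,0,0],"turn": 0},
  ],
)

```text
time: 3.73
eef_pos: [0.664, -0.0477, 0.1718]
eef_rot: [-0.0, 0.675, 0.737, -0.0]
force: [0.4, -0.2, 0.1]
finger_gap: 0.0498
```

```bash
python3 m3.py w2
```

```text
[ 0.664  -0.0477  0.1718] psi 1.65836420568957
rail 18580 0.0565 [326.  99.] [662.3  32.4] [ 50.2 107.8] 1.18
bed 49534 0.0305 [182. 164.] [572.6 -39.7] [128.2 253.7] 1.18
fin 2385 0.0973 [ 84. 255.] [546.4 -50.5] [36.5 16.4] 1.22
knob 2918 0.1131 [316. 279.] [663.7 -47.6] [13.8 51.2] 5.44
sjaw 7079 0.0654 [174. 230.] [574. -45.] [100.1  30.4] 1.1
```

View pics/w2.png

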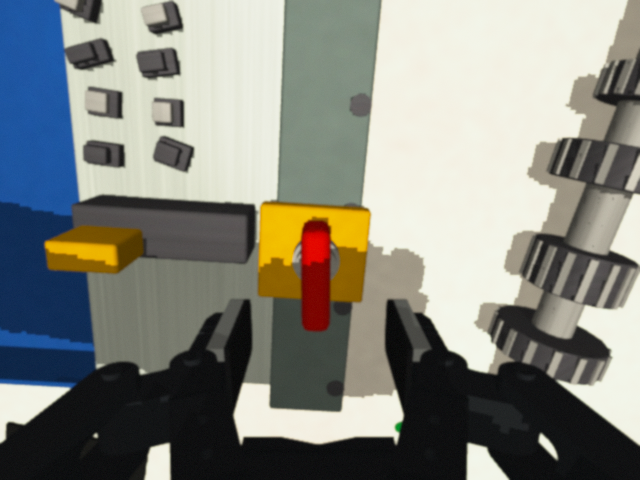

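Request:
apply_moves(
  series=[
    {"fingers": 50,"xyz": [0,0,25],"turn": 0},
    {"fingers": 50,"xyz": [0,0,25],"turn": 0},
    {"fingers": 50,"xyz": [0,0,15],"turn": 0},
    {"fingers": 10,"xyz": [0,0,0],"turn": 0},
    {"fingers": 10,"xyz": [0,0,0],"turn": 0},
    {"fingers": 10,"xyz": [0,0,0],"turn": 0},
    {"fingers": 10,"xyz": [0,0,0],"turn": 0},
    {"fingers": 10,"xyz": [0,0,0],"turn": 0},
    {"fingers": 10,"xyz": [0,0,0],"turn": 0},
    {"fingers": 10,"xyz": [0,0,0],"turn": 0},
  ],
)

```text
time: 4.62
eef_pos: [0.6628, -0.0481, 0.1097]
eef_rot: [0.0, 0.675, 0.737, -0.001]
force: [-9.5, -0.7, 8.7]
finger_gap: 0.0128
```

Request:
apply_moves(
  series=[
    {"fingers": 10,"xyz": [0,0,0],"turn": -0.1},
    {"fingers": 10,"xyz": [0,0,0],"turn": -0.1},
    {"fingers": 10,"xyz": [0,0,0],"turn": -0.1},
    {"fingers": 10,"xyz": [0,0,0],"turn": -0.1},
    {"fingers": 10,"xyz": [0,0,0],"turn": -0.1},
    {"fingers": 10,"xyz": [0,0,0],"turn": -0.1},
    {"fingers": 10,"xyz": [0,0,0],"turn": -0.1},
    {"fingers": 10,"xyz": [0,0,0],"turn": -0.1},
    {"fingers": 10,"xyz": [0,0,0],"turn": -0.1},
    {"fingers": 10,"xyz": [0,0,0],"turn": -0.1},
  ],
)

```text
time: 5.45
eef_pos: [0.6617, -0.0489, 0.1096]
eef_rot: [-0.001, 0.237, 0.971, -0.002]
force: [-11.8, -2.1, 10.2]
finger_gap: 0.0128
```

Request:
apply_moves(
  series=[
    {"fingers": 10,"xyz": [0,0,0],"turn": -0.1},
    {"fingers": 10,"xyz": [0,0,0],"turn": -0.1},
    {"fingers": 10,"xyz": [0,0,0],"turn": -0.08},
    {"fingers": 10,"xyz": [0,0,0],"turn": -0.03},
    {"fingers": 10,"xyz": [0,0,0],"turn": 0},
    {"fingers": 10,"xyz": [0,0,0],"turn": 0},
    {"fingers": 10,"xyz": [0,0,0],"turn": 0},
    {"fingers": 10,"xyz": [0,0,0],"turn": 0},
    {"fingers": 10,"xyz": [0,0,0],"turn": 0},
    {"fingers": 10,"xyz": [0,0,0],"turn": 0},
  ],
)

```text
time: 6.28
eef_pos: [0.6615, -0.0488, 0.1096]
eef_rot: [-0.002, 0.087, 0.996, -0.002]
force: [-13.2, -2.5, 10.0]
finger_gap: 0.0128
```

```bash
python3 -c "
from h import *
st=r.get_state();print(st['force'],st['torque'],st['finger_gap'])"; python3 m2.py | grep -E "knob|fin"
```

```text
[-13.16956144  -2.45312484  10.02954187] [-0.50153069  2.53462312 -0.01387494] 0.012844105592789342
scene fin 106 0.097 ((546.0244140625, -52.88230514526367), (16.009279251098633, 38.341461181640625), 87.08743286132812)
scene knob 107 0.1128 ((673.2566528320312, -53.525760650634766), (31.791248321533203, 28.017358779907227), 16.079307556152344)
side fin 58 0.0961 ((546.207275390625, -48.77390670776367), (35.12860870361328, 21.60173797607422), 1.6307861804962158)
side knob 49 0.1114 ((654.3373413085938, -40.12904739379883), (36.66119384765625, 21.78719711303711), 57.582298278808594)
```

Request:
apply_moves(
  series=[
    {"fingers": 10,"xyz": [0,0,0],"turn": -0.03},
    {"fingers": 10,"xyz": [0,0,0],"turn": -0.02},
    {"fingers": 10,"xyz": [0,0,0],"turn": 0},
    {"fingers": 10,"xyz": [0,0,0],"turn": 0},
    {"fingers": 50,"xyz": [0,0,0],"turn": 0},
    {"fingers": 50,"xyz": [0,0,0],"turn": 0},
    {"fingers": 50,"xyz": [0,0,0],"turn": 0},
    {"fingers": 50,"xyz": [0,0,0],"turn": 0},
    {"fingers": 50,"xyz": [0,0,0],"turn": 0},
    {"fingers": 50,"xyz": [0,0,0],"turn": 0},
  ],
)

```text
time: 7.22
eef_pos: [0.6641, -0.0476, 0.1064]
eef_rot: [0.0, 0.061, 0.998, 0.0]
force: [-1.0, 0.8, -1.0]
finger_gap: 0.05
```

Request:
apply_moves(
  series=[
    {"fingers": 50,"xyz": [0,0,-20],"turn": 0},
    {"fingers": 50,"xyz": [0,0,-30],"turn": 0},
    {"fingers": 50,"xyz": [0,0,-30],"turn": 0},
    {"fingers": 50,"xyz": [0,0,0],"turn": -0.1},
    {"fingers": 50,"xyz": [0,0,0],"turn": -0.045},
    {"fingers": 50,"xyz": [0,0,0],"turn": 0},
    {"fingers": 50,"xyz": [0,0,0],"turn": 0},
    {"fingers": 50,"xyz": [0,0,0],"turn": 0},
    {"fingers": 50,"xyz": [0,0,0],"turn": 0},
    {"fingers": 50,"xyz": [0,0,0],"turn": 0},
  ],
)

```text
time: 8.05
eef_pos: [0.6636, -0.0477, 0.1858]
eef_rot: [-0.0, -0.011, 1.0, 0.0]
force: [0.2, 0.6, 0.2]
finger_gap: 0.05
```

```bash
python3 m3.py w3
```

```text
[ 0.6636 -0.0477  0.1858] psi 3.1633447113152124
rail 17160 0.0566 [475. 235.] [661.2  53.6] [ 50.1 144.2] 1.2
bed 63373 0.0306 [331.  99.] [580.6 -21.8] [115.5 290.4] 1.16
fin 1972 0.0974 [315.  28.] [551.8 -50.4] [24.2 15.8] 1.81
knob 2605 0.113 [316. 264.] [663.1 -47.8] [14.  51.5] 81.5
sjaw 7310 0.0655 [328. 102.] [577.5 -44.6] [91.4 30.1] 1.2
fjaw 8788 0.0654 [596.  86.] [574.3 105.6] [91.9 27.3] 1.45
```

View pics/w3.png

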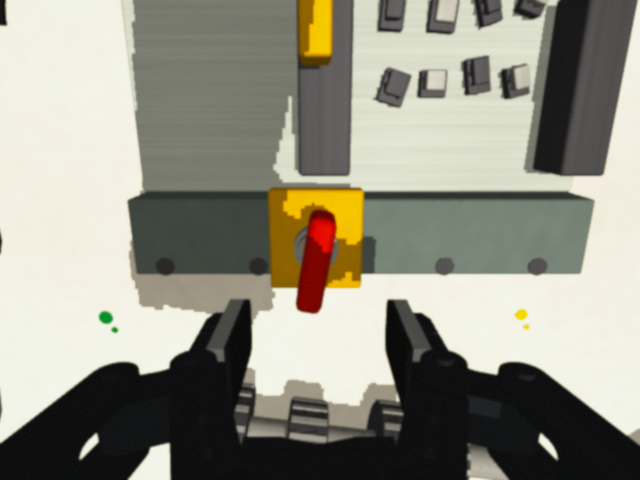

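Request:
apply_moves(
  series=[
    {"fingers": 50,"xyz": [39.2,0,0],"turn": 0},
    {"fingers": 50,"xyz": [39.2,0,0],"turn": 0},
    {"fingers": 50,"xyz": [39.2,0,0],"turn": 0},
    {"fingers": 50,"xyz": [0,0,25],"turn": 0},
    {"fingers": 50,"xyz": [0,0,25],"turn": 0},
    {"fingers": 50,"xyz": [0,0,25],"turn": 0},
    {"fingers": 50,"xyz": [0,0,18],"turn": 0},
    {"fingers": 12,"xyz": [0,0,0],"turn": 0},
    {"fingers": 12,"xyz": [0,0,0],"turn": 0},
    {"fingers": 12,"xyz": [0,0,0],"turn": 0},
  ],
)

```text
time: 8.93
eef_pos: [0.5467, -0.0507, 0.0942]
eef_rot: [0.0, -0.011, 1.0, -0.0]
force: [-5.3, -0.8, 8.7]
finger_gap: 0.0152
```

Request:
apply_moves(
  series=[
    {"fingers": 12,"xyz": [0,0,0],"turn": 0},
    {"fingers": 12,"xyz": [0,0,0],"turn": 0},
    {"fingers": 12,"xyz": [0,0,0],"turn": 0},
    {"fingers": 12,"xyz": [0,-8,0],"turn": 0},
    {"fingers": 12,"xyz": [0,-12,0],"turn": 0},
    {"fingers": 12,"xyz": [0,-12,0],"turn": 0},
    {"fingers": 12,"xyz": [0,-12,0],"turn": 0},
    {"fingers": 12,"xyz": [0,-12,0],"turn": 0},
    {"fingers": 12,"xyz": [0,-12,0],"turn": 0},
    {"fingers": 12,"xyz": [0,-6,0],"turn": 0},
  ],
)

```text
time: 9.77
eef_pos: [0.5483, -0.1267, 0.0942]
eef_rot: [0.001, -0.01, 1.0, -0.0]
force: [-2.1, 2.8, 6.6]
finger_gap: 0.0151
```

Request:
apply_moves(
  series=[
    {"fingers": 12,"xyz": [0,-2,0],"turn": 0},
    {"fingers": 12,"xyz": [0,-1,0],"turn": 0},
    {"fingers": 12,"xyz": [0,-1,0],"turn": 0},
    {"fingers": 12,"xyz": [0,0,0],"turn": 0},
    {"fingers": 12,"xyz": [0,0,0],"turn": 0},
    {"fingers": 12,"xyz": [0,0,0],"turn": 0},
    {"fingers": 12,"xyz": [0,0,0],"turn": 0},
    {"fingers": 12,"xyz": [0,0,0],"turn": 0},
    {"fingers": 12,"xyz": [0,0,0],"turn": 0},
    {"fingers": 12,"xyz": [0,0,0],"turn": 0},
  ],
)

```text
time: 10.6
eef_pos: [0.5484, -0.129, 0.0942]
eef_rot: [0.001, -0.011, 1.0, 0.0]
force: [-2.1, 3.9, 7.4]
finger_gap: 0.0149
```

```bash
python3 m3.py w4;python3 m2.py | grep -E "sjaw|fin"
```

```text
[ 0.5484 -0.129   0.0942] psi 3.163517348957272
rail 28 0.054 [443. 469.] [639.4 -64.8] [5.2 1.9] 63.86
bed 56504 0.0306 [470. 285.] [574.2 -59.6] [131.5 215.1] 1.07
fin 6051 0.0975 [319. 337.] [ 546.5 -128.3] [36.2 35.6] 48.33
sjaw 2573 0.0656 [322. 417.] [ 600.8 -124.6] [28.  24.4] 2.87
scene fin 90 0.0976 ((554.1334228515625, -130.40615844726562), (21.76762580871582, 38.67287063598633), 16.077308654785156)
scene sjaw 351 0.0652 ((589.26708984375, -124.05783081054688), (70.8931655883789, 30.720985412597656), 1.2101945877075195)
side fin 33 0.0957 ((542.5675659179688, -119.78251647949219), (35.09223175048828, 17.347780227661133), 55.68459701538086)
side sjaw 187 0.0649 ((574.7200927734375, -120.32687377929688), (98.14124298095703, 36.32372283935547), 2.044421672821045)
```

Request:
apply_moves(
  series=[
    {"fingers": 12,"xyz": [0,-1.5,0],"turn": 0},
    {"fingers": 12,"xyz": [0,-1.5,0],"turn": 0},
    {"fingers": 12,"xyz": [0,0,0],"turn": 0},
    {"fingers": 12,"xyz": [0,0,0],"turn": 0},
    {"fingers": 12,"xyz": [0,0,0],"turn": 0},
    {"fingers": 50,"xyz": [0,2,0],"turn": 0},
    {"fingers": 50,"xyz": [0,0,0],"turn": 0},
    {"fingers": 50,"xyz": [0,0,0],"turn": 0},
    {"fingers": 50,"xyz": [0,0,0],"turn": 0},
    {"fingers": 50,"xyz": [0,0,0],"turn": 0},
  ],
)

```text
time: 11.58
eef_pos: [0.548, -0.13, 0.0932]
eef_rot: [0.0, -0.011, 1.0, -0.0]
force: [0.6, 0.1, -0.2]
finger_gap: 0.0497
```

Request:
apply_moves(
  series=[
    {"fingers": 50,"xyz": [0,0,-30],"turn": 0},
    {"fingers": 50,"xyz": [0,0,-35],"turn": 0},
    {"fingers": 50,"xyz": [0,0,-40],"turn": 0},
    {"fingers": 50,"xyz": [0,0,-40],"turn": 0},
    {"fingers": 50,"xyz": [0,0,-40],"turn": 0},
    {"fingers": 50,"xyz": [0,0,0],"turn": 0},
    {"fingers": 50,"xyz": [0,0,0],"turn": 0},
    {"fingers": 50,"xyz": [0,0,0],"turn": 0},
    {"fingers": 50,"xyz": [0,0,0],"turn": 0},
    {"fingers": 50,"xyz": [0,0,0],"turn": 0},
  ],
)

```text
time: 12.42
eef_pos: [0.547, -0.1291, 0.2765]
eef_rot: [-0.002, -0.011, 1.0, 0.001]
force: [-0.7, 0.0, -0.2]
finger_gap: 0.0501
```

```bash
python3 m3.py w5;python3 m2.py | grep -E "sjaw|fin"
```

```text
[ 0.547  -0.1291  0.2765] psi 3.163695629407868
rail 7449 0.0565 [513. 331.] [661.4  42.7] [ 51.3 164. ] 1.16
bed 32116 0.0305 [424. 229.] [573.3 -21.9] [131.3 290.2] 1.27
fin 1020 0.0974 [318. 218.] [ 546.8 -127.5] [35.9 15.9] 0.95
knob 997 0.113 [318. 366.] [ 664.6 -125. ] [14.3 51.8] 81.44
sjaw 2913 0.0655 [327. 249.] [ 574.7 -121.9] [99.7 30. ] 1.2
fjaw 3764 0.0654 [593. 240.] [570.  105.5] [99.7 28. ] 1.47
scene fin 113 0.0972 ((547.1079711914062, -129.9371337890625), (38.10271072387695, 16.617496490478516), 3.038898468017578)
scene sjaw 362 0.0649 ((574.5332641601562, -124.6904296875), (100.5130615234375, 30.349782943725586), 1.2044358253479004)
side fin 54 0.096 ((547.64453125, -127.76961517333984), (34.32428741455078, 18.908077239990234), 6.260274410247803)
side sjaw 191 0.0645 ((575.0140991210938, -120.05903625488281), (33.66587448120117, 99.58644104003906), 89.24942016601562)
```

View pics/w5.png

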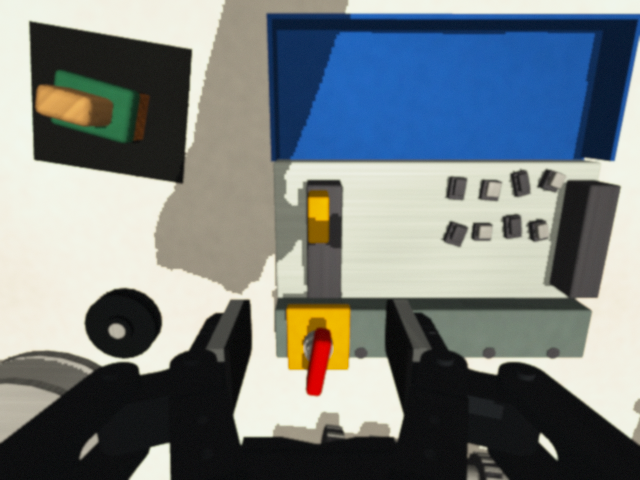

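```bash
cat > m4.py <<'E'
from h import *
import sys
R=np.array([[np.cos(.021),-np.sin(.021)],[np.sin(.021),np.cos(.021)]]); O=np.array([583.9,-36.9])
def fx(p): return (np.asarray(p)*1000-O)@R
def comps(P,m,mn=40):
    N,L,S,C=cv2.connectedComponentsWithStats(m.astype(np.uint8))
    for i in range(1,N):
        if S[i,4]>=mn:
            q=P[L==i]; rc=cv2.minAreaRect((q[:,:2]*1000).astype(np.float32)); yield q,rc,C[i],S[i,4]
if __name__=='__main__':
    for cam in sys.argv[1:]:
        s=snap(cam); P=cloud(s); X,Y,Z=P[...,0],P[...,1],P[...,2]
        F=fx(P[...,:2])
        m=(F[...,0]>-80)&(F[...,0]<53)&(F[...,1]>-85)&(F[...,1]<128)&(Z>.0345)&(Z<.06)
        for q,rc,c,n in comps(P,m): print(cam,'scrap',n,c.round(),'fixture',fx(np.array(rc[0])/1000).round(),np.round(rc[1]),'ztop',np.percentile(q[:,2],95).round(3))
        mw=(X>.38)&(X<.6)&(Y>-.45)&(Y<-.2)
        for nm,a,b in (('grip',.076,.09),('back',.041,.047)):
            for q,rc,c,n in comps(P,mw&(Z>a)&(Z<b),60): print(cam,nm,n,c.round(),np.round(rc[0],1),np.round(rc[1],1),round(rc[2],1),'z',np.median(q[:,2]).round(4))
        for q,rc,c,n in comps(P,mw&(s['pixels'].max(2)<60)&(Z<.008),200): print(cam,'mat',n,c.round(),np.round(rc[0],1),np.round(rc[1],1),round(rc[2],1),np.median(q[:,2]).round(4))
E
python3 m4.py wrist scene side
```

```text
wrist scrap 396 [522. 182.] fixture [-57.  88.] [22. 12.] ztop 0.044
wrist scrap 400 [553. 179.] fixture [-60. 114.] [15. 17.] ztop 0.047
wrist scrap 394 [457. 187.] fixture [-54.  32.] [14. 20.] ztop 0.046
wrist scrap 66 [333. 180.] fixture [-61. -77.] [14.  1.] ztop 0.058
wrist scrap 389 [491. 189.] fixture [-52.  62.] [17. 18.] ztop 0.043
wrist scrap 389 [513. 225.] fixture [-18.  86.] [21. 14.] ztop 0.045
wrist scrap 354 [539. 229.] fixture [-15. 109.] [18. 13.] ztop 0.046
wrist scrap 413 [456. 233.] fixture [-11.  35.] [17. 21.] ztop 0.046
wrist scrap 333 [482. 230.] fixture [-14.  59.] [16. 16.] ztop 0.045
wrist grip 1781 [ 66. 104.] [ 469.  -314.1] [39.8 22.2] 75.3 z 0.0839
wrist back 2362 [101. 104.] [ 468.8 -314.3] [64.  43.7] 75.4 z 0.0442
wrist mat 15007 [115. 100.] [ 467.4 -318.6] [139.6 117.5] 82.2 0.0045
scene scrap 47 [329. 220.] fixture [-60. 111.] [13. 19.] ztop 0.049
scene scrap 46 [322. 227.] fixture [-57.  86.] [21. 13.] ztop 0.046
scene scrap 46 [341. 232.] fixture [-16. 108.] [18. 14.] ztop 0.047
scene scrap 49 [316. 235.] fixture [-52.  61.] [18. 20.] ztop 0.04
[... 183 characters left out ...]
] [20. 15.] ztop 0.044
scene scrap 58 [320. 251.] fixture [-11.  32.] [15. 22.] ztop 0.048
scene grip 190 [178. 298.] [ 469.3 -317.2] [39.3 22.5] 76.6 z 0.0834
scene back 298 [184. 308.] [ 469.5 -317.1] [63.8 44.5] 75.0 z 0.0437
scene mat 2057 [186. 319.] [ 468.  -320.5] [138.5 118.4] 81.8 0.0046
side scrap 179 [326. 218.] fixture [-11. -71.] [98. 10.] ztop 0.058
side scrap 59 [317. 249.] fixture [-10.  48.] [21. 39.] ztop 0.045
side scrap 51 [315. 261.] fixture [-17.  98.] [32. 21.] ztop 0.046
side grip 62 [373. 174.] [ 469.  -312.9] [46.2 21.7] 76.8 z 0.0823
side back 80 [372. 184.] [ 468.8 -311.5] [64.  41.4] 75.2 z 0.0435
side mat 207 [361. 191.] [ 491.3 -322.1] [132.4  67.7] 88.1 0.0032
```

Request:
apply_moves(
  series=[
    {"fingers": 60,"xyz": [16.4,-36.7,0],"turn": 0},
    {"fingers": 60,"xyz": [16.4,-36.7,0],"turn": 0},
    {"fingers": 60,"xyz": [16.4,-36.7,0],"turn": 0},
    {"fingers": 60,"xyz": [16.4,-36.7,0],"turn": 0},
    {"fingers": 60,"xyz": [16.4,-36.7,0],"turn": 0},
    {"fingers": 60,"xyz": [0,0,0],"turn": 0.12},
    {"fingers": 60,"xyz": [0,0,0],"turn": 0.12},
    {"fingers": 60,"xyz": [0,0,0],"turn": 0.12},
    {"fingers": 60,"xyz": [0,0,0],"turn": 0.12},
    {"fingers": 60,"xyz": [0,0,0],"turn": 0.12},
  ],
)

```text
time: 13.55
eef_pos: [0.4699, -0.3148, 0.2782]
eef_rot: [-0.0, 0.288, 0.958, 0.0]
force: [-0.1, -0.3, 0.3]
finger_gap: 0.0599
```

Request:
apply_moves(
  series=[
    {"fingers": 60,"xyz": [0,0,0],"turn": 0.12},
    {"fingers": 60,"xyz": [0,0,0],"turn": 0.12},
    {"fingers": 60,"xyz": [0,0,0],"turn": 0.12},
    {"fingers": 60,"xyz": [0,0,0],"turn": 0.12},
    {"fingers": 60,"xyz": [0,0,0],"turn": 0.12},
    {"fingers": 60,"xyz": [0,0,0],"turn": 0.12},
    {"fingers": 60,"xyz": [0,0,0],"turn": 0.12},
    {"fingers": 60,"xyz": [0,0,0],"turn": 0.12},
    {"fingers": 60,"xyz": [0,0,0],"turn": 0.12},
    {"fingers": 60,"xyz": [0,0,0],"turn": 0.12},
  ],
)

```text
time: 14.38
eef_pos: [0.4701, -0.3145, 0.2782]
eef_rot: [-0.0, 0.778, 0.628, -0.0]
force: [0.4, -0.2, 0.5]
finger_gap: 0.0596
```

Request:
apply_moves(
  series=[
    {"fingers": 60,"xyz": [0,0,0],"turn": 0.05},
    {"fingers": 60,"xyz": [0,0,30],"turn": 0},
    {"fingers": 60,"xyz": [0,0,30],"turn": 0},
    {"fingers": 60,"xyz": [0,0,20],"turn": 0},
    {"fingers": 60,"xyz": [0,0,0],"turn": 0},
    {"fingers": 60,"xyz": [0,0,0],"turn": 0},
    {"fingers": 60,"xyz": [0,0,0],"turn": 0},
    {"fingers": 60,"xyz": [0,0,0],"turn": 0},
    {"fingers": 60,"xyz": [0,0,0],"turn": 0},
    {"fingers": 60,"xyz": [0,0,0],"turn": 0},
  ],
)

```text
time: 15.22
eef_pos: [0.4706, -0.3151, 0.1995]
eef_rot: [0.001, 0.792, 0.611, 0.0]
force: [-0.1, -0.1, 0.3]
finger_gap: 0.0599
```

```bash
python3 m3.py w6|head -1;python3 m4.py wrist
```

```text
[ 0.4706 -0.3151  0.1995] psi 1.3138395356298034
wrist grip 2229 [315. 244.] [ 469.5 -314.6] [39.5 21.9] 75.8 z 0.084
wrist back 3028 [316. 219.] [ 469.6 -314.7] [63.7 43.7] 75.3 z 0.0443
wrist mat 19542 [314. 213.] [ 467.1 -319. ] [138.2 118.8] 82.1 0.0045
```

View pics/w6.png

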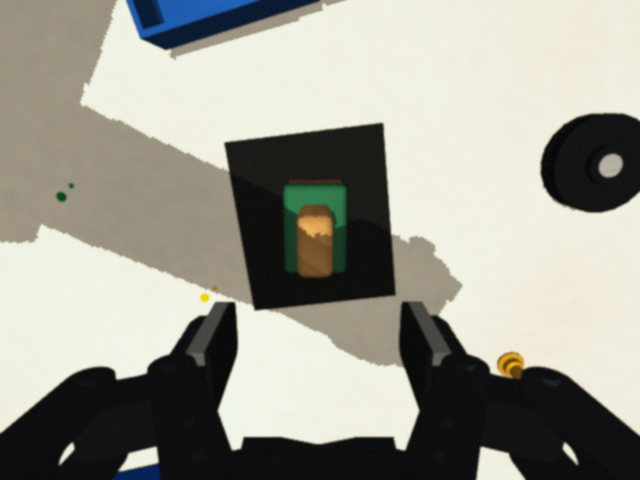

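Request:
apply_moves(
  series=[
    {"fingers": 60,"xyz": [0,1,30],"turn": 0},
    {"fingers": 60,"xyz": [0,0,30],"turn": 0},
    {"fingers": 60,"xyz": [0,0,30],"turn": 0},
    {"fingers": 60,"xyz": [0,0,25],"turn": 0},
    {"fingers": 60,"xyz": [0,0,12],"turn": 0},
    {"fingers": 60,"xyz": [0,0,0],"turn": 0},
    {"fingers": 15,"xyz": [0,0,0],"turn": 0},
    {"fingers": 15,"xyz": [0,0,0],"turn": 0},
    {"fingers": 15,"xyz": [0,0,0],"turn": 0},
    {"fingers": 15,"xyz": [0,0,0],"turn": 0},
  ],
)

```text
time: 16.15
eef_pos: [0.4717, -0.3154, 0.0725]
eef_rot: [0.001, 0.792, 0.611, 0.0]
force: [-0.5, -0.6, -2.0]
finger_gap: 0.0212
```

Request:
apply_moves(
  series=[
    {"fingers": 15,"xyz": [0,0,0],"turn": 0},
    {"fingers": 15,"xyz": [0,0,0],"turn": 0},
    {"fingers": 15,"xyz": [0,0,0],"turn": 0},
    {"fingers": 15,"xyz": [0,0,0],"turn": 0},
    {"fingers": 15,"xyz": [0,0,0],"turn": 0},
    {"fingers": 15,"xyz": [0,0,-25],"turn": 0},
    {"fingers": 15,"xyz": [0,0,-30],"turn": 0},
    {"fingers": 15,"xyz": [0,0,-30],"turn": 0},
    {"fingers": 15,"xyz": [0,0,-35],"turn": 0},
    {"fingers": 15,"xyz": [0,0,0],"turn": 0},
  ],
)

```text
time: 16.98
eef_pos: [0.4738, -0.3171, 0.1979]
eef_rot: [0.005, 0.792, 0.611, 0.001]
force: [1.2, -0.7, -0.4]
finger_gap: 0.0211
```

```bash
python3 m3.py w7|head -1;python3 m4.py scene
```

```text
[ 0.4738 -0.3171  0.1979] psi 1.3139453757425454
scene scrap 45 [329. 220.] fixture [-61. 112.] [12. 19.] ztop 0.047
scene scrap 47 [322. 228.] fixture [-57.  85.] [22. 12.] ztop 0.045
scene scrap 46 [341. 232.] fixture [-15. 108.] [17. 15.] ztop 0.048
scene scrap 49 [316. 235.] fixture [-52.  59.] [19. 17.] ztop 0.044
scene scrap 56 [333. 237.] fixture [-18.  82.] [21. 14.] ztop 0.045
scene scrap 54 [307. 242.] fixture [-54.  30.] [15. 20.] ztop 0.046
scene scrap 51 [327. 245.] fixture [-14.  58.] [17. 19.] ztop 0.045
scene scrap 61 [320. 251.] fixture [-12.  33.] [16. 21.] ztop 0.047
scene mat 2894 [185. 316.] [ 466.5 -322. ] [138.3 122.4] 82.0 0.0045
```

View pics/w7.png

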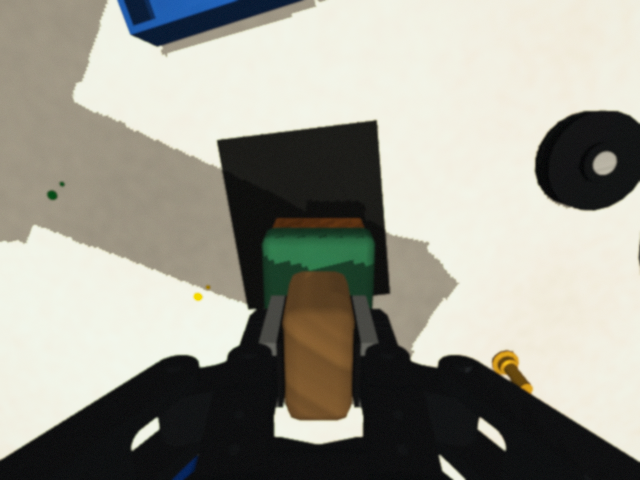

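Request:
apply_moves(
  series=[
    {"fingers": 15,"xyz": [34.9,5,0],"turn": 0},
    {"fingers": 15,"xyz": [34.9,5,0],"turn": 0},
    {"fingers": 15,"xyz": [34.9,5,0],"turn": 0},
    {"fingers": 15,"xyz": [34.9,5,0],"turn": 0},
    {"fingers": 15,"xyz": [34.9,5,0],"turn": 0},
    {"fingers": 15,"xyz": [34.9,5,0],"turn": 0},
    {"fingers": 15,"xyz": [34.9,5,0],"turn": 0},
    {"fingers": 15,"xyz": [34.9,5,0],"turn": 0},
    {"fingers": 15,"xyz": [34.9,5,0],"turn": 0},
    {"fingers": 15,"xyz": [34.9,5,0],"turn": 0},
  ],
)

```text
time: 17.92
eef_pos: [0.6071, 0.0119, 0.1889]
eef_rot: [-0.001, 0.792, 0.611, -0.001]
force: [-0.3, -1.5, -1.3]
finger_gap: 0.0214
```

Request:
apply_moves(
  series=[
    {"fingers": 15,"xyz": [0,0,0],"turn": -0.09},
    {"fingers": 15,"xyz": [0,0,0],"turn": -0.09},
    {"fingers": 15,"xyz": [0,0,0],"turn": -0.098},
    {"fingers": 15,"xyz": [0,0,20],"turn": 0},
    {"fingers": 15,"xyz": [0,0,20],"turn": 0},
    {"fingers": 15,"xyz": [0,0,0],"turn": 0},
    {"fingers": 15,"xyz": [0,0,0],"turn": 0},
    {"fingers": 15,"xyz": [0,0,0],"turn": 0},
    {"fingers": 15,"xyz": [0,0,0],"turn": 0},
    {"fingers": 15,"xyz": [0,0,0],"turn": 0},
  ],
)

```text
time: 18.75
eef_pos: [0.6088, 0.0099, 0.1523]
eef_rot: [0.001, 0.7, 0.714, 0.001]
force: [-0.3, -0.5, -1.7]
finger_gap: 0.0215
```

```bash
python3 m3.py w8; python3 - <<'E'
from m4 import *
for cam in ('scene','side','wrist'):
    s=snap(cam,'x8'+cam); P=cloud(s)
    hsv=cv2.cvtColor(s['pixels'],cv2.COLOR_RGB2HSV)
    m=(cv2.inRange(hsv,(65,60,30),(95,255,255))>0)&(P[...,0]>.5)&(P[...,0]<.7)&(P[...,2]>.06)&(abs(P[...,1])<.1)
    for q,rc,c,n in comps(P,m,20): print(cam,c,n,np.round(rc[0],1),np.round(rc[1],1),round(rc[2],1),'z',np.median(q[:,2]),'fix',fx(np.array(rc[0])/1000).round(1))
E
```

```text
[0.6088 0.0099 0.1523] psi 1.591708907105168
rail 28478 0.0566 [420. 180.] [662.2  33.3] [ 50.5 182.5] 1.31
bed 34498 0.0305 [250. 196.] [572.5  22.7] [130.5 200.3] 1.33
fin 131 0.0973 [285. 224.] [594.8  39.2] [10.3  0.8] 2.26
knob 376 0.1141 [332. 229.] [615.   41.5] [ 1.4 29.9] 89.39
sjaw 233 0.063 [315. 438.] [ 607.8 -106.4] [33.7  2.9] 0.16
fjaw 12635 0.0655 [239.  67.] [570.6 106. ] [100.1  26.2] 1.16
scene [347.48275862 237.34482759] 29 [635.9  13.7] [13.5 46.5] 34.9 z 0.1237577797370717 fix [53.1 49.5]
scene [330.20472441 244.50393701] 127 [612.7  -8.1] [35.1 38.2] 89.8 z 0.12361903623854709 fix [29.4 28.1]
side [303.03947368 232.93421053] 76 [606.2  33.1] [42.3 24.3] 19.0 z 0.12233207275940039 fix [23.8 69.5]
wrist [318.57774821 257.78945618] 6013 [609.3  47.2] [44.4 72.7] 0.1 z 0.1237500677040195 fix [27.2 83.5]
```

View pics/w8.png

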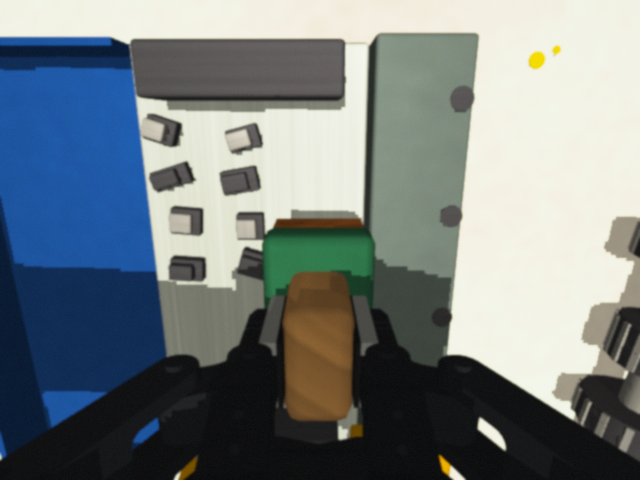

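Request:
apply_moves(
  series=[
    {"fingers": 15,"xyz": [-2,2,0],"turn": 0},
    {"fingers": 15,"xyz": [0,0,15],"turn": 0},
    {"fingers": 15,"xyz": [0,0,15],"turn": 0},
    {"fingers": 15,"xyz": [0,0,12],"turn": 0},
    {"fingers": 15,"xyz": [0,0,7],"turn": 0},
    {"fingers": 15,"xyz": [0,0,3],"turn": 0},
    {"fingers": 15,"xyz": [0,0,0],"turn": 0},
    {"fingers": 15,"xyz": [0,0,0],"turn": 0},
    {"fingers": 15,"xyz": [0,0,0],"turn": 0},
    {"fingers": 15,"xyz": [0,0,0],"turn": 0},
  ],
)

```text
time: 19.78
eef_pos: [0.6107, 0.008, 0.0999]
eef_rot: [0.0, 0.7, 0.714, 0.0]
force: [0.9, 0.5, -1.9]
finger_gap: 0.0215
```

Request:
apply_moves(
  series=[
    {"fingers": 15,"xyz": [0,-6,0.5],"turn": 0},
    {"fingers": 15,"xyz": [0,-11,0],"turn": 0},
    {"fingers": 15,"xyz": [0,-11,0],"turn": 0},
    {"fingers": 15,"xyz": [0,-11,0],"turn": 0},
    {"fingers": 15,"xyz": [0,-11,0],"turn": 0},
    {"fingers": 15,"xyz": [0,-11,0],"turn": 0},
    {"fingers": 15,"xyz": [0,-11,0],"turn": 0},
    {"fingers": 15,"xyz": [0,-11,0],"turn": 0},
    {"fingers": 15,"xyz": [0,-11,0],"turn": 0},
    {"fingers": 15,"xyz": [0,-11,0],"turn": 0},
  ],
)

```text
time: 20.62
eef_pos: [0.5043, 0.0059, 0.099]
eef_rot: [0.0, 0.7, 0.715, 0.0]
force: [0.1, -0.0, -2.2]
finger_gap: 0.0216
```

```bash
python3 m3.py w9|head -1
```

```text
[0.5043 0.0059 0.099 ] psi 1.5918959833296331
```

View pics/w9.png

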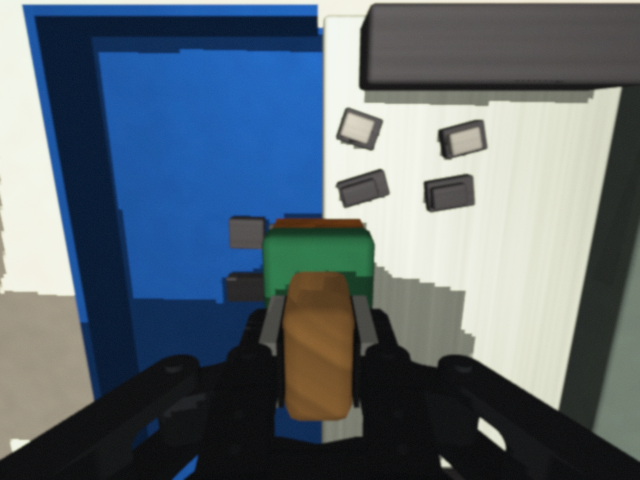

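Request:
apply_moves(
  series=[
    {"fingers": 15,"xyz": [0,-8,0],"turn": 0},
    {"fingers": 15,"xyz": [0,0,-25],"turn": 0},
    {"fingers": 15,"xyz": [0,0,-25],"turn": 0},
    {"fingers": 15,"xyz": [25,28,0],"turn": 0},
    {"fingers": 15,"xyz": [25,28,0],"turn": 0},
    {"fingers": 15,"xyz": [0,30,0],"turn": 0},
    {"fingers": 15,"xyz": [0,30,0],"turn": 0},
    {"fingers": 15,"xyz": [0,0,0],"turn": 0},
    {"fingers": 15,"xyz": [0,0,0],"turn": 0},
    {"fingers": 15,"xyz": [0,0,0],"turn": 0},
  ],
)

```text
time: 21.5
eef_pos: [0.6112, 0.0581, 0.1482]
eef_rot: [-0.001, 0.7, 0.714, -0.001]
force: [-0.8, -0.9, -1.4]
finger_gap: 0.0211
```

```bash
python3 m3.py w10|head -1
```

```text
[0.6112 0.0581 0.1482] psi 1.5918009279111633
```

View pics/w10.png

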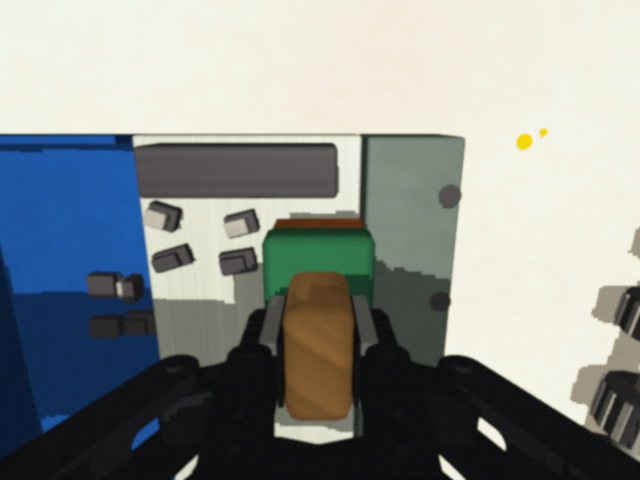

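Request:
apply_moves(
  series=[
    {"fingers": 15,"xyz": [0,-1,15],"turn": 0},
    {"fingers": 15,"xyz": [0,0,15],"turn": 0},
    {"fingers": 15,"xyz": [0,0,10],"turn": 0},
    {"fingers": 15,"xyz": [0,0,6],"turn": 0},
    {"fingers": 15,"xyz": [0,0,3],"turn": 0},
    {"fingers": 15,"xyz": [0,0,0],"turn": 0},
    {"fingers": 15,"xyz": [0,0,0],"turn": 0},
    {"fingers": 15,"xyz": [0,0,0],"turn": 0},
    {"fingers": 15,"xyz": [0,0,0],"turn": 0},
    {"fingers": 15,"xyz": [0,0,0],"turn": 0},
  ],
)

```text
time: 22.38
eef_pos: [0.6115, 0.0581, 0.1003]
eef_rot: [0.0, 0.7, 0.714, 0.0]
force: [0.4, 0.2, -2.1]
finger_gap: 0.0212
```

Request:
apply_moves(
  series=[
    {"fingers": 15,"xyz": [0,-6,0],"turn": 0},
    {"fingers": 15,"xyz": [0,-11,0],"turn": 0},
    {"fingers": 15,"xyz": [0,-11,0],"turn": 0},
    {"fingers": 15,"xyz": [0,-11,0],"turn": 0},
    {"fingers": 15,"xyz": [0,-11,0],"turn": 0},
    {"fingers": 15,"xyz": [0,-11,0],"turn": 0},
    {"fingers": 15,"xyz": [0,-11,0],"turn": 0},
    {"fingers": 15,"xyz": [0,-11,0],"turn": 0},
    {"fingers": 15,"xyz": [0,-11,0],"turn": 0},
    {"fingers": 15,"xyz": [0,-11,0],"turn": 0},
  ],
)

```text
time: 23.22
eef_pos: [0.5052, 0.0559, 0.1]
eef_rot: [0.0, 0.7, 0.715, 0.0]
force: [0.1, 0.2, -1.9]
finger_gap: 0.0215
```

Request:
apply_moves(
  series=[
    {"fingers": 15,"xyz": [0,-8,0],"turn": 0},
    {"fingers": 15,"xyz": [0,0,0],"turn": 0},
    {"fingers": 15,"xyz": [0,0,-30],"turn": 0},
    {"fingers": 15,"xyz": [0,0,-35],"turn": 0},
    {"fingers": 15,"xyz": [0,0,-35],"turn": 0},
    {"fingers": 15,"xyz": [-30,0,0],"turn": 0},
    {"fingers": 15,"xyz": [-30,0,0],"turn": 0},
    {"fingers": 15,"xyz": [-30,0,0],"turn": 0},
    {"fingers": 15,"xyz": [-30,0,0],"turn": 0},
    {"fingers": 15,"xyz": [0,0,0],"turn": 0},
  ],
)

```text
time: 24.05
eef_pos: [0.5019, -0.0691, 0.2003]
eef_rot: [0.002, 0.702, 0.713, -0.0]
force: [1.2, -0.3, -2.3]
finger_gap: 0.0212
```

```bash
python3 m3.py w11|head -1; python3 m4.py wrist; python3 - <<'E'
from h import *
for n,(x0,y0,x1,y1) in dict(scene=(130,150,430,375),side=(240,150,400,390)).items():
    s=snap(n); im=s['pixels'][y0:y1,x0:x1,::-1]; k=2.66 if n=='scene' else 2.5
    cv2.imwrite('pics/c11_%s.png'%n,cv2.resize(im,None,fx=k,fy=k,interpolation=cv2.INTER_CUBIC))
E
```

```text
[ 0.5019 -0.0691  0.2003] psi 1.5864504675133215
wrist scrap 1566 [431. 287.] fixture [ -2. -70.] [83.  2.] ztop 0.059
wrist mat 1561 [310. 428.] [ 498.7 -267.3] [31.8 68.7] 81.7 0.0045
```

View pics/w11.png

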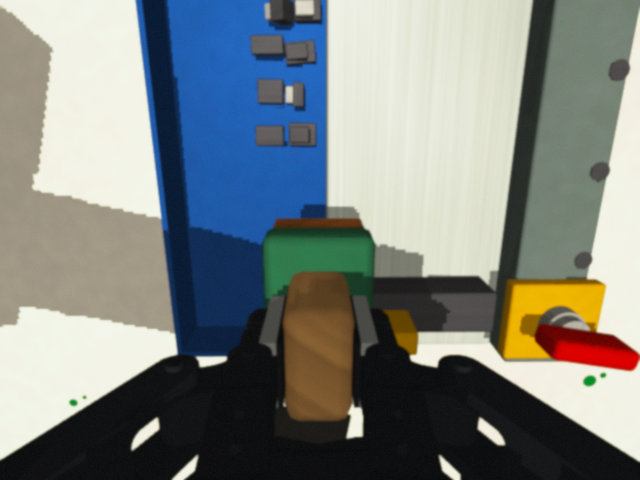

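View pics/c11_scene.png

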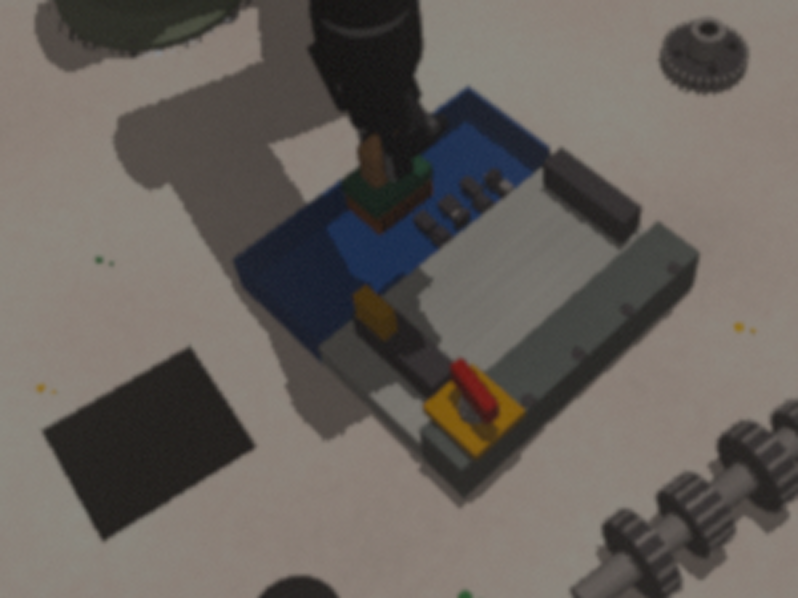

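Request:
apply_moves(
  series=[
    {"fingers": 15,"xyz": [-31.2,-5,0],"turn": 0},
    {"fingers": 15,"xyz": [-31.2,-5,0],"turn": 0},
    {"fingers": 15,"xyz": [-31.2,-5,0],"turn": 0},
    {"fingers": 15,"xyz": [-31.2,-5,0],"turn": 0},
    {"fingers": 15,"xyz": [-31.2,-5,0],"turn": 0},
    {"fingers": 15,"xyz": [-31.2,-5,0],"turn": 0},
    {"fingers": 15,"xyz": [-31.2,-5,0],"turn": 0},
    {"fingers": 15,"xyz": [-31.2,-5,0],"turn": 0},
    {"fingers": 15,"xyz": [0,0,0],"turn": 0.08},
    {"fingers": 15,"xyz": [0,0,0],"turn": 0.08},
  ],
)

```text
time: 25.08
eef_pos: [0.4662, -0.3155, 0.1995]
eef_rot: [0.0, 0.756, 0.654, 0.0]
force: [-0.9, 0.0, -1.2]
finger_gap: 0.0214
```

Request:
apply_moves(
  series=[
    {"fingers": 15,"xyz": [0,0,30],"turn": 0},
    {"fingers": 15,"xyz": [0,0,30],"turn": 0},
    {"fingers": 15,"xyz": [0,0,30],"turn": 0},
    {"fingers": 15,"xyz": [0,0,15],"turn": 0},
    {"fingers": 15,"xyz": [0,0,10],"turn": 0},
    {"fingers": 15,"xyz": [0,0,0],"turn": 0},
    {"fingers": 15,"xyz": [0,0,0],"turn": 0},
    {"fingers": 15,"xyz": [0,0,0],"turn": 0},
    {"fingers": 15,"xyz": [0,0,0],"turn": 0},
    {"fingers": 15,"xyz": [0,0,0],"turn": 0},
  ],
)

```text
time: 25.92
eef_pos: [0.4667, -0.3153, 0.0861]
eef_rot: [0.001, 0.754, 0.656, 0.0]
force: [-0.2, 0.2, -1.9]
finger_gap: 0.0215
```

Request:
apply_moves(
  series=[
    {"fingers": 15,"xyz": [0,0,6],"turn": 0},
    {"fingers": 15,"xyz": [0,0,4],"turn": 0},
    {"fingers": 15,"xyz": [0,0,3],"turn": 0},
    {"fingers": 15,"xyz": [0,0,0],"turn": 0},
    {"fingers": 15,"xyz": [0,0,0],"turn": 0},
    {"fingers": 15,"xyz": [0,0,0],"turn": 0},
    {"fingers": 15,"xyz": [0,0,0],"turn": 0},
    {"fingers": 15,"xyz": [0,0,0],"turn": 0},
    {"fingers": 15,"xyz": [0,0,0],"turn": 0},
    {"fingers": 15,"xyz": [0,0,0],"turn": 0},
  ],
)

```text
time: 26.75
eef_pos: [0.4658, -0.3147, 0.0724]
eef_rot: [0.0, 0.755, 0.656, -0.0]
force: [-1.8, 1.7, 5.8]
finger_gap: 0.021
```

Request:
apply_moves(
  series=[
    {"fingers": 60,"xyz": [0,0,0],"turn": 0},
    {"fingers": 60,"xyz": [0,0,0],"turn": 0},
    {"fingers": 60,"xyz": [0,0,0],"turn": 0},
    {"fingers": 60,"xyz": [0,0,0],"turn": 0},
    {"fingers": 60,"xyz": [0,0,0],"turn": 0},
    {"fingers": 60,"xyz": [0,0,-20],"turn": 0},
    {"fingers": 60,"xyz": [0,0,-35],"turn": 0},
    {"fingers": 60,"xyz": [0,0,-35],"turn": 0},
    {"fingers": 60,"xyz": [0,0,-35],"turn": 0},
    {"fingers": 60,"xyz": [0,0,-35],"turn": 0},
  ],
)

```text
time: 27.58
eef_pos: [0.4656, -0.3144, 0.2333]
eef_rot: [-0.0, 0.755, 0.656, -0.0]
force: [1.1, -0.3, 0.7]
finger_gap: 0.06
```

```bash
python3 m3.py w12|head -1; python3 m4.py wrist scene; python3 - <<'E'
from m4 import *
for cam in ('scene','side'):
    s=snap(cam,'g12'+cam); P=cloud(s); X,Y,Z=P[...,0],P[...,1],P[...,2]
    F=fx(P[...,:2])
    m=(F[...,0]>-180)&(F[...,0]<-76)&(F[...,1]>-120)&(F[...,1]<150)&(Z>.010)&(Z<.06)
    for q,rc,c,n in comps(P,m,15): print(cam,'tr',n,c.round(),fx(np.array(rc[0])/1000).round(),np.round(rc[1]),np.percentile(q[:,2],95).round(3))
    mw=(X>.2)&(X<.7)&(Y>.2)&(Y<.45)
    for nm,a,b in (('hub',.040,.055),('disc',.012,.022)):
      for q,rc,c,n in comps(P,mw&(Z>a)&(Z<b),20): print(cam,nm,n,c.round(),np.round(rc[0],1),np.round(rc[1],1),np.median(q[:,2]).round(4))
E
```

```text
[ 0.4656 -0.3144  0.2333] psi 1.43174604711197
wrist grip 1686 [313. 223.] [ 466.9 -314.4] [39.2 22. ] 81.3 z 0.084
wrist back 2405 [313. 204.] [ 466.9 -314.3] [63.2 43.8] 82.2 z 0.0442
wrist mat 15981 [315. 200.] [ 467.6 -319.3] [138.  118.5] 82.0 0.0045
scene grip 193 [178. 297.] [ 466.2 -316.9] [39.3 23. ] 84.5 z 0.0833
scene back 297 [183. 307.] [ 467.3 -316.9] [63.7 44.1] 83.5 z 0.0443
scene mat 2138 [185. 320.] [ 466.4 -322.1] [138.5 121.8] 82.1 0.0045
scene tr 67 [317. 218.] [-101.  110.] [32. 15.] 0.026
scene tr 79 [309. 222.] [-107.   87.] [17. 42.] 0.019
scene tr 80 [301. 228.] [-108.   59.] [17. 34.] 0.021
scene tr 93 [292. 235.] [-100.   28.] [20. 54.] 0.022
scene hub 125 [396. 161.] [506.7 341.4] [32.9 38.6] 0.0484
scene disc 450 [394. 171.] [507.4 341.8] [87.8 90.8] 0.0182
scene disc 137 [440. 210.] [682.  316.6] [35.4 53.3] 0.0152
side tr 123 [348. 259.] [-103.   47.] [45. 42.] 0.021
side tr 118 [343. 274.] [-103.  102.] [42. 42.] 0.023
side hub 174 [306. 354.] [507.5 344.4] [34.6 34.9] 0.0475
side hub 21 [227. 357.] [691.6 401.8] [15.9  9.4] 0.0477
side disc 133 [244. 335.] [682.2 320.4] [50.8 35. ] 0.0147
side disc 687 [306. 361.] [507.3 344. ] [87.3 89. ] 0.0173
```

View pics/g12scene.png

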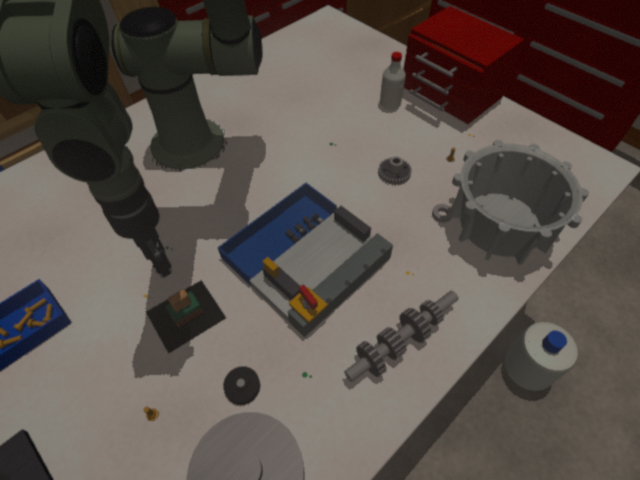

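Request:
apply_moves(
  series=[
    {"fingers": 60,"xyz": [0,0,0],"turn": -0.08},
    {"fingers": 60,"xyz": [0,0,0],"turn": -0.08},
    {"fingers": 60,"xyz": [36.5,3,0],"turn": 0},
    {"fingers": 60,"xyz": [36.5,3,0],"turn": 0},
    {"fingers": 60,"xyz": [36.5,3,0],"turn": 0},
    {"fingers": 60,"xyz": [36.5,3,0],"turn": 0},
    {"fingers": 60,"xyz": [36.5,3,0],"turn": 0},
    {"fingers": 60,"xyz": [36.5,3,0],"turn": 0},
    {"fingers": 60,"xyz": [36.5,3,0],"turn": 0},
    {"fingers": 60,"xyz": [36.5,3,0],"turn": 0},
  ],
)

```text
time: 28.67
eef_pos: [0.4823, -0.0203, 0.2299]
eef_rot: [-0.001, 0.7, 0.714, -0.001]
force: [0.4, 0.1, -0.3]
finger_gap: 0.0595
```

Request:
apply_moves(
  series=[
    {"fingers": 70,"xyz": [36.5,3,0],"turn": 0},
    {"fingers": 70,"xyz": [36.5,3,0],"turn": 0},
    {"fingers": 70,"xyz": [36.5,3,0],"turn": 0},
    {"fingers": 70,"xyz": [36.5,3,0],"turn": 0},
    {"fingers": 70,"xyz": [36.5,3,0],"turn": 0},
    {"fingers": 70,"xyz": [36.5,3,0],"turn": 0},
    {"fingers": 70,"xyz": [36.5,3,0],"turn": 0},
    {"fingers": 70,"xyz": [36.5,3,0],"turn": 0},
    {"fingers": 70,"xyz": [36.5,3,0],"turn": 0},
    {"fingers": 70,"xyz": [36.5,3,0],"turn": 0},
  ],
)

```text
time: 29.5
eef_pos: [0.5048, 0.3447, 0.2294]
eef_rot: [-0.001, 0.7, 0.715, -0.002]
force: [-0.5, -0.1, 1.1]
finger_gap: 0.0701
```

Request:
apply_moves(
  series=[
    {"fingers": 70,"xyz": [0,0,20],"turn": 0},
    {"fingers": 70,"xyz": [0,0,20],"turn": 0},
    {"fingers": 70,"xyz": [0,0,0],"turn": 0},
    {"fingers": 70,"xyz": [0,0,0],"turn": 0},
    {"fingers": 70,"xyz": [0,0,0],"turn": 0},
    {"fingers": 70,"xyz": [0,0,0],"turn": 0},
    {"fingers": 70,"xyz": [0,0,0],"turn": 0},
    {"fingers": 70,"xyz": [0,0,0],"turn": 0},
    {"fingers": 70,"xyz": [0,0,0],"turn": 0},
    {"fingers": 70,"xyz": [0,0,0],"turn": 0},
  ],
)

```text
time: 30.33
eef_pos: [0.5063, 0.3432, 0.1923]
eef_rot: [0.0, 0.7, 0.714, 0.0]
force: [-0.3, 0.3, 0.2]
finger_gap: 0.0702
```

```bash
cat > m5.py <<'E'
from m4 import *
import sys
st=r.get_state(); q=st['eef_rot']; print(st['eef_pos'].round(4),'psi',2*np.arctan2(q[2],q[1]))
s=snap('wrist',sys.argv[1]); P=cloud(s); X,Y,Z=P[...,0],P[...,1],P[...,2]
b=float(sys.argv[2]); cx,cy=map(float,sys.argv[3:5])
near=(abs(X-cx)<.08)&(abs(Y-cy)<.08)
for nm,a,c2 in (('hub',b+.045,b+.052),('disc',b+.012,b+.022)):
    for q,rc,c,n in comps(P,near&(Z>a)&(Z<c2),150):
        (cc,rr)=cv2.minEnclosingCircle((q[:,:2]*1000).astype(np.float32)); print(nm,n,c.round(),np.round(rc[0],1),np.round(rc[1],1),'circ',np.round(cc,1),round(rr,1),np.median(q[:,2]).round(4),'fix',fx(np.array(rc[0])/1000).round(1))
E
python3 m5.py w13 0 .507 .3435
```

```text
[0.5063 0.3432 0.1923] psi 1.591495087712066
hub 2165 [318. 232.] [507.2 344.2] [35.  35.2] circ [507.2 344.2] 18.0 0.0487 fix [-68.6 382.7]
disc 8097 [318. 217.] [507.4 344.1] [89.9 89.7] circ [507.3 343.9] 45.2 0.0185 fix [-68.5 382.5]
```

View pics/w13.png

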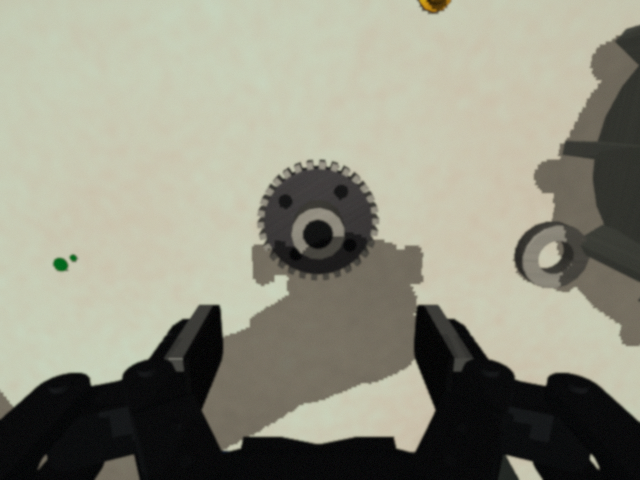

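Request:
apply_moves(
  series=[
    {"fingers": 70,"xyz": [1,1,30],"turn": 0},
    {"fingers": 70,"xyz": [0,0,30],"turn": 0},
    {"fingers": 70,"xyz": [0,0,30],"turn": 0},
    {"fingers": 70,"xyz": [0,0,25],"turn": 0},
    {"fingers": 70,"xyz": [0,0,20],"turn": 0},
    {"fingers": 70,"xyz": [0,0,12],"turn": 0},
    {"fingers": 70,"xyz": [0,0,0],"turn": 0},
    {"fingers": 70,"xyz": [0,0,0],"turn": 0},
    {"fingers": 30,"xyz": [0,0,0],"turn": 0},
    {"fingers": 30,"xyz": [0,0,0],"turn": 0},
  ],
)

```text
time: 31.22
eef_pos: [0.5083, 0.345, 0.0465]
eef_rot: [0.0, 0.7, 0.714, 0.001]
force: [-0.1, -0.5, -0.3]
finger_gap: 0.047
```

Request:
apply_moves(
  series=[
    {"fingers": 30,"xyz": [0,0,0],"turn": 0},
    {"fingers": 30,"xyz": [0,0,0],"turn": 0},
    {"fingers": 30,"xyz": [0,0,0],"turn": 0},
    {"fingers": 30,"xyz": [0,0,0],"turn": 0},
    {"fingers": 30,"xyz": [0,0,0],"turn": 0},
    {"fingers": 30,"xyz": [0,0,0],"turn": 0},
    {"fingers": 30,"xyz": [0,0,-20],"turn": 0},
    {"fingers": 30,"xyz": [0,0,-30],"turn": 0},
    {"fingers": 30,"xyz": [0,0,-35],"turn": 0},
    {"fingers": 30,"xyz": [0,0,-35],"turn": 0},
  ],
)

```text
time: 32.05
eef_pos: [0.5055, 0.3435, 0.1647]
eef_rot: [-0.001, 0.7, 0.714, -0.002]
force: [1.3, 0.1, -7.7]
finger_gap: 0.0341
```

```bash
python3 m5.py w14 .12 .507 .3435
```

```text
[0.5055 0.3435 0.1647] psi 1.5917629026091016
hub 8783 [318. 351.] [503.8 343.2] [36.9 46.4] circ [506.4 348.5] 24.8 0.1668 fix [-72.1 381.7]
hub 181 [230. 334.] [478.4 351.1] [5.7 1.6] circ [478.4 351.1] 2.9 0.1688 fix [-97.3 390.1]
hub 182 [406. 334.] [534.3 352.4] [5.6 1.6] circ [534.3 352.3] 2.8 0.1684 fix [-41.4 390.3]
disc 16056 [318. 264.] [505.4 359. ] [90.4 57.1] circ [506.4 342.4] 45.3 0.1365 fix [-70.2 397.5]
disc 428 [279. 393.] [489.6 305.4] [10.7 20.2] circ [491.7 307.4] 10.4 0.1366 fix [-87.  344.2]
disc 370 [359. 391.] [525.3 306.8] [16.6 10.1] circ [524. 308.] 8.9 0.1366 fix [-51.3 344.8]
```

View pics/w14.png

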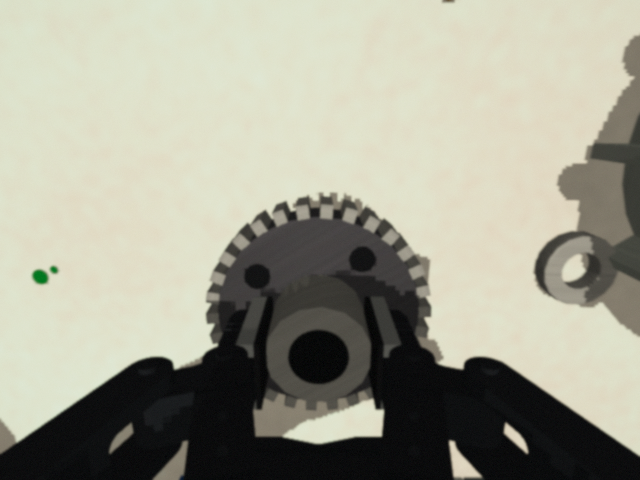

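Request:
apply_moves(
  series=[
    {"fingers": 30,"xyz": [-15,2.9,0],"turn": 0},
    {"fingers": 30,"xyz": [-30.1,5.8,0],"turn": 0},
    {"fingers": 30,"xyz": [-30.1,5.8,0],"turn": 0},
    {"fingers": 30,"xyz": [-30.1,5.8,0],"turn": 0},
    {"fingers": 30,"xyz": [-30.1,5.8,0],"turn": 0},
    {"fingers": 30,"xyz": [-30.1,5.8,0],"turn": 0},
    {"fingers": 30,"xyz": [-30.1,5.8,0],"turn": 0},
    {"fingers": 30,"xyz": [-30.1,5.8,0],"turn": 0},
    {"fingers": 30,"xyz": [-30.1,5.8,0],"turn": 0},
    {"fingers": 30,"xyz": [-30.1,5.8,0],"turn": 0},
  ],
)

```text
time: 32.93
eef_pos: [0.5669, 0.0579, 0.1635]
eef_rot: [-0.001, 0.7, 0.714, -0.001]
force: [0.4, 0.2, -8.1]
finger_gap: 0.0341
```

Request:
apply_moves(
  series=[
    {"fingers": 30,"xyz": [-15,2.9,0],"turn": 0},
    {"fingers": 30,"xyz": [0,0,0],"turn": 0},
    {"fingers": 30,"xyz": [0,0,0],"turn": 0},
    {"fingers": 30,"xyz": [0,0,0],"turn": 0},
    {"fingers": 30,"xyz": [0,0,0],"turn": 0},
    {"fingers": 30,"xyz": [0,0,0],"turn": 0},
    {"fingers": 30,"xyz": [0,0,0],"turn": 0},
    {"fingers": 30,"xyz": [0,0,0],"turn": 0},
    {"fingers": 30,"xyz": [0,0,0],"turn": 0},
    {"fingers": 30,"xyz": [0,0,0],"turn": 0},
  ],
)

```text
time: 33.77
eef_pos: [0.5713, 0.045, 0.1648]
eef_rot: [0.0, 0.699, 0.715, 0.0]
force: [0.4, 0.6, -7.9]
finger_gap: 0.034
```

```bash
python3 m5.py w15 .1165 .57 .043; python3 m4.py scene
```

```text
[0.5713 0.045  0.1648] psi 1.5922764422876554
hub 9367 [318. 348.] [570.4  50.7] [44.4 48.7] circ [572.2  52.8] 30.8 0.1668 fix [-11.6  87.8]
disc 16495 [318. 262.] [571.4  60.7] [90.4 56.7] circ [572.4  43.9] 45.3 0.1366 fix [-10.4  97.9]
disc 430 [279. 393.] [555.9   6.5] [10.3 19.7] circ [557.6   8.3] 10.2 0.1366 fix [-27.1  44. ]
disc 370 [359. 391.] [591.5   8.1] [17.2 10.5] circ [590.1   9.4] 9.2 0.1366 fix [ 8.5 44.8]
scene grip 192 [178. 297.] [ 466.3 -317. ] [39.3 22.1] 83.6 z 0.0836
scene back 288 [183. 307.] [ 467.1 -317.1] [64.  44.3] 81.3 z 0.0442
scene mat 2052 [186. 319.] [ 467.7 -321.2] [136.6 118.9] 82.3 0.0044
```

View pics/w15.png

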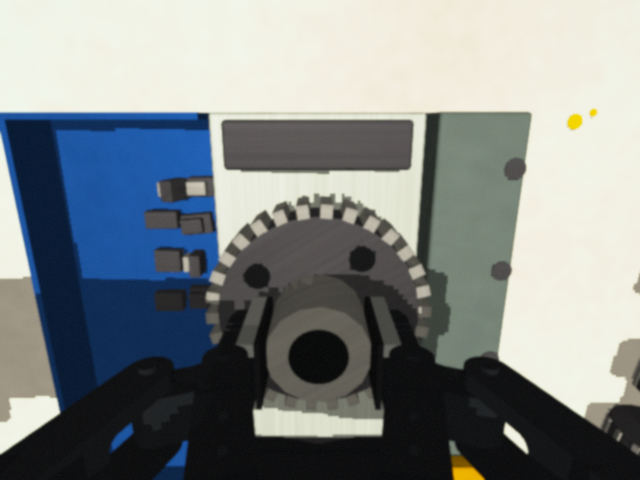

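Request:
apply_moves(
  series=[
    {"fingers": 30,"xyz": [0,-1,20],"turn": 0},
    {"fingers": 30,"xyz": [0,0,20],"turn": 0},
    {"fingers": 30,"xyz": [0,0,20],"turn": 0},
    {"fingers": 30,"xyz": [0,0,12],"turn": 0},
    {"fingers": 30,"xyz": [0,0,7],"turn": 0},
    {"fingers": 30,"xyz": [0,0,4],"turn": 0},
    {"fingers": 30,"xyz": [0,0,0],"turn": 0},
    {"fingers": 30,"xyz": [0,0,0],"turn": 0},
    {"fingers": 30,"xyz": [0,0,0],"turn": 0},
    {"fingers": 30,"xyz": [0,0,0],"turn": 0},
  ],
)

```text
time: 34.7
eef_pos: [0.5712, 0.0447, 0.0828]
eef_rot: [0.001, 0.7, 0.715, 0.001]
force: [0.5, -0.1, -7.3]
finger_gap: 0.034
```

Request:
apply_moves(
  series=[
    {"fingers": 30,"xyz": [0,0,2],"turn": 0},
    {"fingers": 30,"xyz": [0,0,2],"turn": 0},
    {"fingers": 30,"xyz": [0,0,1],"turn": 0},
    {"fingers": 30,"xyz": [0,0,0],"turn": 0},
    {"fingers": 30,"xyz": [0,0,0],"turn": 0},
    {"fingers": 30,"xyz": [0,0,0],"turn": 0},
    {"fingers": 30,"xyz": [0,0,0],"turn": 0},
    {"fingers": 30,"xyz": [0,0,0],"turn": 0},
    {"fingers": 30,"xyz": [0,0,0],"turn": 0},
    {"fingers": 30,"xyz": [0,0,0],"turn": 0},
  ],
)

```text
time: 35.53
eef_pos: [0.5703, 0.0447, 0.0768]
eef_rot: [-0.0, 0.7, 0.714, -0.0]
force: [-0.1, 0.5, -6.9]
finger_gap: 0.0341
```

Still carrying its weight; about 0.5–1 mm above the bed. Lower slightly, release, rise.

Request:
apply_moves(
  series=[
    {"fingers": 30,"xyz": [0,0,0.7],"turn": 0},
    {"fingers": 30,"xyz": [0,0,0],"turn": 0},
    {"fingers": 30,"xyz": [0,0,0],"turn": 0},
    {"fingers": 52,"xyz": [0,0,0],"turn": 0},
    {"fingers": 52,"xyz": [0,0,0],"turn": 0},
    {"fingers": 52,"xyz": [0,0,0],"turn": 0},
    {"fingers": 52,"xyz": [0,0,0],"turn": 0},
    {"fingers": 52,"xyz": [0,0,0],"turn": 0},
    {"fingers": 52,"xyz": [0,0,0],"turn": 0},
    {"fingers": 52,"xyz": [0,0,0],"turn": 0},
  ],
)

```text
time: 36.37
eef_pos: [0.5704, 0.0447, 0.0761]
eef_rot: [0.0, 0.7, 0.714, 0.0]
force: [-1.2, 0.5, -0.1]
finger_gap: 0.0518
```

Request:
apply_moves(
  series=[
    {"fingers": 52,"xyz": [0,0,-20],"turn": 0},
    {"fingers": 52,"xyz": [0,0,-30],"turn": 0},
    {"fingers": 52,"xyz": [0,0,-35],"turn": 0},
    {"fingers": 52,"xyz": [0,0,-35],"turn": 0},
    {"fingers": 52,"xyz": [0,0,-20],"turn": 0},
    {"fingers": 52,"xyz": [0,0,0],"turn": 0},
    {"fingers": 52,"xyz": [0,0,0],"turn": 0},
    {"fingers": 52,"xyz": [0,0,0],"turn": 0},
    {"fingers": 52,"xyz": [0,0,0],"turn": 0},
    {"fingers": 52,"xyz": [0,0,0],"turn": 0},
  ],
)

```text
time: 37.2
eef_pos: [0.5694, 0.0447, 0.2145]
eef_rot: [-0.001, 0.7, 0.714, -0.001]
force: [1.2, 0.2, -0.9]
finger_gap: 0.0522
```

```bash
python3 m5.py w16 .030 .57 .043; python3 m2.py|grep -E "fin|knob"
```

```text
[0.5694 0.0447 0.2145] psi 1.5917461239377548
hub 2272 [321. 238.] [571.5  44.1] [34.6 35.2] circ [571.7  43.9] 18.0 0.0787 fix [-10.7  81.2]
disc 597 [413. 205.] [636.8  55. ] [  1.  135.3] circ [636.7  55. ] 67.6 0.047 fix [54.8 90.7]
disc 8441 [320. 222.] [571.5  43.8] [89.9 89.4] circ [571.5  43.6] 45.2 0.0485 fix [-10.7  80.9]
scene fin 117 0.0974 ((547.908203125, -129.92666625976562), (16.537370681762695, 36.318809509277344), 89.14723205566406)
scene knob 157 0.1128 ((665.7735595703125, -127.40684509277344), (14.546648979187012, 50.14052200317383), 81.640869140625)
side fin 22 0.0963 ((535.4776611328125, -124.56981658935547), (13.735301971435547, 16.959400177001953), 76.03846740722656)
side knob 14 0.111 ((670.574951171875, -122.83812713623047), (7.411870956420898, 21.141254425048828), 45.236907958984375)
```

View pics/w16.png

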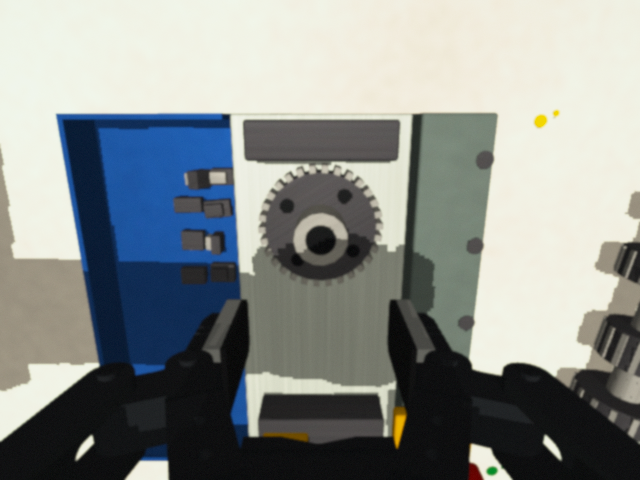

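Request:
apply_moves(
  series=[
    {"fingers": 50,"xyz": [-34.3,-5.2,0],"turn": 0},
    {"fingers": 50,"xyz": [-34.3,-5.2,0],"turn": 0},
    {"fingers": 50,"xyz": [-34.3,-5.2,0],"turn": 0},
    {"fingers": 50,"xyz": [-34.3,-5.3,0],"turn": 0},
    {"fingers": 50,"xyz": [-34.5,-5.3,0],"turn": 0},
    {"fingers": 50,"xyz": [0,0,0],"turn": -0.12},
    {"fingers": 50,"xyz": [0,0,0],"turn": -0.12},
    {"fingers": 50,"xyz": [0,0,0],"turn": -0.12},
    {"fingers": 50,"xyz": [0,0,0],"turn": -0.12},
    {"fingers": 50,"xyz": [0,0,0],"turn": -0.12},
  ],
)

```text
time: 38.18
eef_pos: [0.5476, -0.1277, 0.2157]
eef_rot: [-0.0, 0.455, 0.891, -0.0]
force: [0.4, -0.4, -0.5]
finger_gap: 0.0501
```

Request:
apply_moves(
  series=[
    {"fingers": 50,"xyz": [0,0,0],"turn": -0.12},
    {"fingers": 50,"xyz": [0,0,0],"turn": -0.12},
    {"fingers": 50,"xyz": [0,0,0],"turn": -0.12},
    {"fingers": 50,"xyz": [0,0,0],"turn": -0.12},
    {"fingers": 50,"xyz": [0,0,0],"turn": -0.12},
    {"fingers": 50,"xyz": [0,0,0],"turn": -0.12},
    {"fingers": 50,"xyz": [0,0,0],"turn": -0.12},
    {"fingers": 50,"xyz": [0,0,0],"turn": -0.12},
    {"fingers": 50,"xyz": [0,0,0],"turn": -0.011},
    {"fingers": 50,"xyz": [0,0,0],"turn": 0},
  ],
)

```text
time: 39.02
eef_pos: [0.5477, -0.1275, 0.2158]
eef_rot: [-0.0, -0.009, 1.0, 0.0]
force: [-0.6, -0.1, 0.7]
finger_gap: 0.0499
```

```bash
python3 m3.py w17
```

```text
[ 0.5477 -0.1275  0.2158] psi 3.160377498947571
rail 7094 0.0565 [562. 361.] [660.9  49.1] [ 50.8 152.8] 0.91
bed 35785 0.0306 [418. 252.] [571.4 -25.3] [135.7 283.6] 1.32
fin 1521 0.0974 [316. 239.] [ 546.8 -127.7] [35.9 16. ] 1.36
knob 1245 0.113 [318. 413.] [ 661.  -124.5] [14.2 45. ] 81.34
sjaw 4029 0.0655 [327. 273.] [ 574.9 -122. ] [100.2  30. ] 1.19
fjaw 1716 0.0651 [630. 288.] [576.4  94.7] [90.8 16.8] 9.67
```

View pics/w17.png

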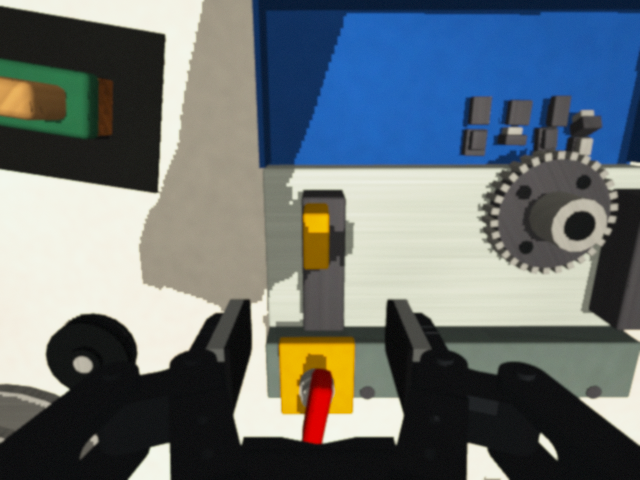

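Request:
apply_moves(
  series=[
    {"fingers": 50,"xyz": [0,0,30],"turn": 0},
    {"fingers": 50,"xyz": [0,0,30],"turn": 0},
    {"fingers": 50,"xyz": [0,0,30],"turn": 0},
    {"fingers": 50,"xyz": [0,0,20],"turn": 0},
    {"fingers": 50,"xyz": [0,0,13],"turn": 0},
    {"fingers": 50,"xyz": [0,0,0],"turn": 0},
    {"fingers": 12,"xyz": [0,0,0],"turn": 0},
    {"fingers": 12,"xyz": [0,0,0],"turn": 0},
    {"fingers": 12,"xyz": [0,0,0],"turn": 0},
    {"fingers": 12,"xyz": [0,0,0],"turn": 0},
  ],
)

```text
time: 39.9
eef_pos: [0.5488, -0.1281, 0.0946]
eef_rot: [0.001, -0.01, 1.0, -0.001]
force: [-0.2, -0.6, 3.3]
finger_gap: 0.0148
```

Request:
apply_moves(
  series=[
    {"fingers": 12,"xyz": [0,0,0],"turn": 0},
    {"fingers": 12,"xyz": [0,0,0],"turn": 0},
    {"fingers": 12,"xyz": [0,0,0],"turn": 0},
    {"fingers": 12,"xyz": [0,8,0],"turn": 0},
    {"fingers": 12,"xyz": [0,12,0],"turn": 0},
    {"fingers": 12,"xyz": [0,12,0],"turn": 0},
    {"fingers": 12,"xyz": [0,12,0],"turn": 0},
    {"fingers": 12,"xyz": [0,12,0],"turn": 0},
    {"fingers": 12,"xyz": [0,12,0],"turn": 0},
    {"fingers": 12,"xyz": [0,12,0],"turn": 0},
  ],
)

```text
time: 40.73
eef_pos: [0.5471, -0.0479, 0.0946]
eef_rot: [0.001, -0.01, 1.0, -0.001]
force: [-0.9, -2.6, 6.8]
finger_gap: 0.0147
```

Request:
apply_moves(
  series=[
    {"fingers": 12,"xyz": [0,10,0],"turn": 0},
    {"fingers": 12,"xyz": [0,6,0],"turn": 0},
    {"fingers": 12,"xyz": [0,3,0],"turn": 0},
    {"fingers": 12,"xyz": [0,2,0],"turn": 0},
    {"fingers": 12,"xyz": [0,2,0],"turn": 0},
    {"fingers": 12,"xyz": [0,2,0],"turn": 0},
    {"fingers": 12,"xyz": [0,0,0],"turn": 0},
    {"fingers": 12,"xyz": [0,0,0],"turn": 0},
    {"fingers": 12,"xyz": [0,0,0],"turn": 0},
    {"fingers": 12,"xyz": [0,0,0],"turn": 0},
  ],
)

```text
time: 41.57
eef_pos: [0.5466, -0.0233, 0.0946]
eef_rot: [0.001, -0.01, 1.0, -0.001]
force: [-1.5, -2.9, 7.8]
finger_gap: 0.0152
```

Request:
apply_moves(
  series=[
    {"fingers": 12,"xyz": [0,1.5,0],"turn": 0},
    {"fingers": 12,"xyz": [0,1.5,0],"turn": 0},
    {"fingers": 12,"xyz": [0,1,0],"turn": 0},
    {"fingers": 12,"xyz": [0,0,0],"turn": 0},
    {"fingers": 12,"xyz": [0,0,0],"turn": 0},
    {"fingers": 12,"xyz": [0,0,0],"turn": 0},
    {"fingers": 12,"xyz": [0,0,0],"turn": 0},
    {"fingers": 12,"xyz": [0,0,0],"turn": 0},
    {"fingers": 12,"xyz": [0,0,0],"turn": 0},
    {"fingers": 12,"xyz": [0,0,0],"turn": 0},
  ],
)

```text
time: 42.4
eef_pos: [0.5465, -0.0201, 0.0946]
eef_rot: [0.001, -0.01, 1.0, -0.002]
force: [-1.4, -6.1, 6.0]
finger_gap: 0.0151
```

Request:
apply_moves(
  series=[
    {"fingers": 12,"xyz": [0,1,0],"turn": 0},
    {"fingers": 12,"xyz": [0,0,0],"turn": 0},
    {"fingers": 12,"xyz": [0,1,0],"turn": 0},
    {"fingers": 12,"xyz": [0,0,0],"turn": 0},
    {"fingers": 12,"xyz": [0,0,0],"turn": 0},
    {"fingers": 12,"xyz": [0,0,0],"turn": 0},
    {"fingers": 12,"xyz": [0,0,0],"turn": 0},
    {"fingers": 12,"xyz": [0,0,0],"turn": 0},
    {"fingers": 12,"xyz": [0,0,0],"turn": 0},
    {"fingers": 12,"xyz": [0,0,0],"turn": 0},
  ],
)

```text
time: 43.23
eef_pos: [0.5465, -0.0187, 0.0946]
eef_rot: [0.001, -0.01, 1.0, -0.002]
force: [-1.4, -6.7, 7.1]
finger_gap: 0.0149
```

Request:
apply_moves(
  series=[
    {"fingers": 12,"xyz": [0,1,0],"turn": 0},
    {"fingers": 12,"xyz": [0,0,0],"turn": 0},
    {"fingers": 12,"xyz": [0,1,0],"turn": 0},
    {"fingers": 12,"xyz": [0,0,0],"turn": 0},
    {"fingers": 12,"xyz": [0,0,0],"turn": 0},
    {"fingers": 12,"xyz": [0,0,0],"turn": 0},
    {"fingers": 12,"xyz": [0,0,0],"turn": 0},
    {"fingers": 12,"xyz": [0,0,0],"turn": 0},
    {"fingers": 12,"xyz": [0,0,0],"turn": 0},
    {"fingers": 12,"xyz": [0,0,0],"turn": 0},
  ],
)

```text
time: 44.07
eef_pos: [0.5465, -0.0185, 0.0946]
eef_rot: [0.001, -0.009, 1.0, -0.004]
force: [-2.3, -12.9, 5.9]
finger_gap: 0.015
```

```bash
python3 m5.py w18 .030 .57 .043; python3 m2.py|grep -E "fin|knob|jaw"
```

```text
[ 0.5465 -0.0185  0.0946] psi 3.1602862379160364
hub 7191 [496. 302.] [538.4  47. ] [36.1 35.5] circ [538.3  47.1] 18.6 0.0787 fix [-43.8  84.9]
hub 306 [319. 272.] [527.5 -18. ] [ 2.8 15.9] circ [528.9 -17.9] 8.0 0.0787 fix [-56.   20.1]
disc 23090 [473. 260.] [543.8  58.9] [116.   90.3] circ [553.   60.3] 64.8 0.0485 fix [-38.   96.7]
disc 432 [331. 237.] [523.4 -12.8] [ 2.4 29.9] circ [524.6 -12.8] 14.9 0.0473 fix [-60.   25.3]
scene fin 72 0.0966 ((553.7742309570312, -22.722511291503906), (20.834457397460938, 33.906185150146484), 12.707828521728516)
scene knob 137 0.1125 ((662.0078735351562, -17.347566604614258), (14.207857131958008, 52.42555618286133), 81.52369689941406)
scene sjaw 319 0.0653 ((586.4926147460938, -14.510910034179688), (72.42820739746094, 30.890396118164062), 2.1781229972839355)
scene fjaw 354 0.065 ((569.1897583007812, 103.60359191894531), (102.31414031982422, 29.667558670043945), 1.140343189239502)
side fin 33 0.0955 ((537.9107055664062, -10.597923278808594), (37.34004592895508, 15.998252868652344), 67.09822082519531)
side knob 67 0.1117 ((662.5563354492188, -15.169233322143555), (17.090980529785156, 51.440528869628906), 82.03147888183594)
side sjaw 213 0.0641 ((573.1998291015625, -10.618122100830078), (98.42819213867188, 32.57347106933594), 0.17972256243228912)
side fjaw 265 0.0642 ((570.750732421875, 105.89085388183594), (100.33585357666016, 28.636125564575195), 0.044396258890628815)
```

View pics/w18.png

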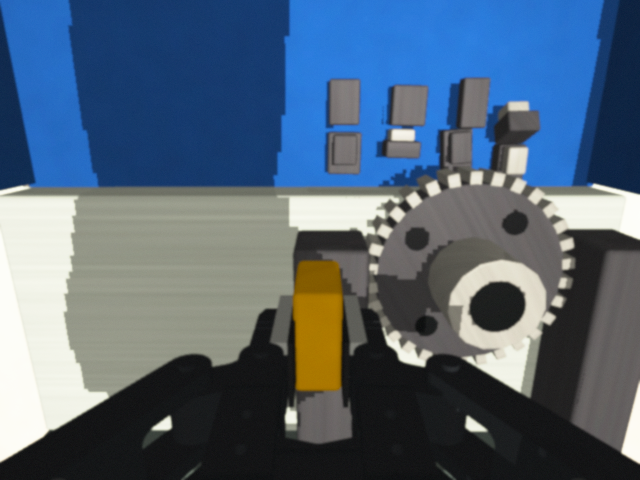

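Request:
apply_moves(
  series=[
    {"fingers": 12,"xyz": [0,-5,0],"turn": 0},
    {"fingers": 12,"xyz": [0,-6,0],"turn": 0},
    {"fingers": 12,"xyz": [0,-6,0],"turn": 0},
    {"fingers": 12,"xyz": [0,0,0],"turn": 0},
    {"fingers": 12,"xyz": [0,0,0],"turn": 0},
    {"fingers": 36,"xyz": [0,0,0],"turn": 0},
    {"fingers": 36,"xyz": [0,0,0],"turn": 0},
    {"fingers": 36,"xyz": [0,0,0],"turn": 0},
    {"fingers": 36,"xyz": [0,0,0],"turn": 0},
    {"fingers": 36,"xyz": [0,0,0],"turn": 0},
  ],
)

```text
time: 45.05
eef_pos: [0.5456, -0.0314, 0.0929]
eef_rot: [-0.0, -0.011, 1.0, 0.0]
force: [0.5, 0.4, 0.6]
finger_gap: 0.0363
```

Request:
apply_moves(
  series=[
    {"fingers": 36,"xyz": [0,0,-20],"turn": 0},
    {"fingers": 36,"xyz": [0,0,-30],"turn": 0},
    {"fingers": 36,"xyz": [0,0,-35],"turn": 0},
    {"fingers": 36,"xyz": [0,0,-35],"turn": 0},
    {"fingers": 70,"xyz": [0,0,0],"turn": 0.12},
    {"fingers": 70,"xyz": [0,0,0],"turn": 0.12},
    {"fingers": 70,"xyz": [0,0,0],"turn": 0.12},
    {"fingers": 70,"xyz": [0,0,0],"turn": 0.12},
    {"fingers": 70,"xyz": [0,0,0],"turn": 0.12},
    {"fingers": 70,"xyz": [0,0,0],"turn": 0.12},
  ],
)

```text
time: 45.88
eef_pos: [0.5456, -0.0314, 0.213]
eef_rot: [-0.0, 0.345, 0.939, 0.0]
force: [0.0, -0.9, -0.6]
finger_gap: 0.0698
```

Request:
apply_moves(
  series=[
    {"fingers": 70,"xyz": [0,0,0],"turn": 0.12},
    {"fingers": 70,"xyz": [0,0,0],"turn": 0.12},
    {"fingers": 70,"xyz": [0,0,0],"turn": 0.12},
    {"fingers": 70,"xyz": [0,0,0],"turn": 0.12},
    {"fingers": 70,"xyz": [0,0,0],"turn": 0.12},
    {"fingers": 70,"xyz": [0,0,0],"turn": 0.12},
    {"fingers": 70,"xyz": [0,0,0],"turn": 0.12},
    {"fingers": 70,"xyz": [0,0,0],"turn": 0.01},
    {"fingers": 70,"xyz": [0,0,0],"turn": 0},
    {"fingers": 70,"xyz": [0,0,0],"turn": 0},
  ],
)

```text
time: 46.72
eef_pos: [0.5457, -0.0314, 0.213]
eef_rot: [-0.0, 0.698, 0.716, -0.0]
force: [-0.5, 0.2, 0.6]
finger_gap: 0.0701
```

```bash
python3 m5.py w19 .030 .545 .043; python3 m3.py w19b; python3 m4.py scene
```

```text
[ 0.5457 -0.0314  0.213 ] psi 1.5953077432476166
hub 2945 [309. 109.] [539.   47.6] [35.  35.1] circ [539.   47.3] 17.9 0.0787 fix [-43.1  85.4]
hub 156 [317. 226.] [545.3 -23.7] [35.7  2. ] circ [545.3 -24.7] 17.8 0.0787 fix [-38.3  14. ]
disc 11290 [312. 105.] [548.8  63.5] [127.2  90.1] circ [559.9  59.8] 69.6 0.0486 fix [-33.  101.1]
disc 348 [353. 198.] [573.2 -10.6] [98.7  0.9] circ [573.2 -11.1] 49.3 0.0465 fix [-10.1  26.5]
[ 0.5457 -0.0315  0.213 ] psi 1.594838013200534
rail 15161 0.0566 [501.  93.] [661.6  56.6] [ 51.  115.6] 1.2
bed 36611 0.0305 [369. 224.] [573.9 -24.5] [131.  285.2] 1.21
fin 1593 0.0973 [316. 245.] [545.6 -31.1] [35.9 16.8] 1.5
knob 2133 0.1131 [522. 253.] [662.7 -28.5] [14.5 51.9] 81.7
sjaw 5030 0.0655 [369. 221.] [573.4 -25. ] [100.2  30.8] 0.42
fjaw 5535 0.0654 [365.  16.] [571.  101.1] [100.1  17. ] 1.1
scene scrap 733 [327. 233.] fixture [-39.  83.] [82. 90.] ztop 0.053
scene scrap 178 [310. 260.] fixture [-9. -5.] [102.  23.] ztop 0.059
scene grip 193 [178. 297.] [ 466.  -316.9] [39.8 23.7] 81.5 z 0.0836
scene back 296 [183. 307.] [ 467.  -317.3] [63.  45.1] 82.9 z 0.0441
scene mat 2069 [186. 319.] [ 467.9 -321.3] [136.6 118.6] 82.0 0.0045
```

View pics/w19.png

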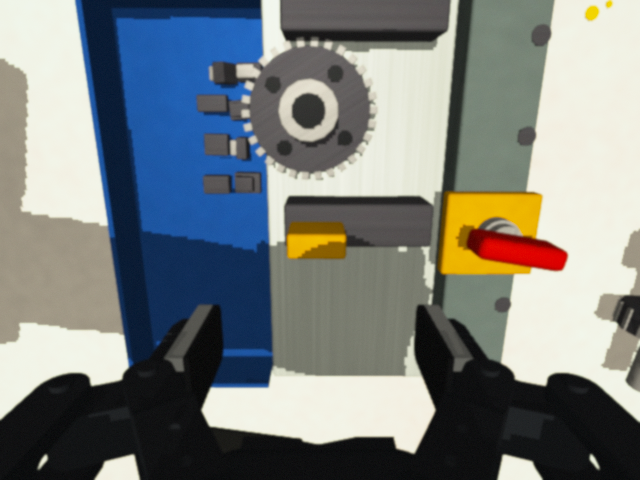

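Request:
apply_moves(
  series=[
    {"fingers": 60,"xyz": [39.5,-2.4,0],"turn": 0},
    {"fingers": 60,"xyz": [39.5,-2.4,0],"turn": 0},
    {"fingers": 60,"xyz": [0,0,30],"turn": 0},
    {"fingers": 60,"xyz": [0,0,30],"turn": 0},
    {"fingers": 60,"xyz": [0,0,30],"turn": 0},
    {"fingers": 60,"xyz": [0,0,25],"turn": 0},
    {"fingers": 60,"xyz": [0,0,13],"turn": 0},
    {"fingers": 60,"xyz": [0,0,7],"turn": 0},
    {"fingers": 60,"xyz": [0,0,0],"turn": 0},
    {"fingers": 60,"xyz": [0,0,0],"turn": 0},
  ],
)

```text
time: 47.7
eef_pos: [0.5396, 0.0473, 0.0785]
eef_rot: [0.0, 0.699, 0.715, 0.0]
force: [0.8, 0.1, -0.5]
finger_gap: 0.0602
```

Request:
apply_moves(
  series=[
    {"fingers": 30,"xyz": [0,0,0],"turn": 0},
    {"fingers": 30,"xyz": [0,0,0],"turn": 0},
    {"fingers": 30,"xyz": [0,0,0],"turn": 0},
    {"fingers": 30,"xyz": [0,0,0],"turn": 0},
    {"fingers": 30,"xyz": [0,0,0],"turn": 0},
    {"fingers": 30,"xyz": [0,0,0],"turn": 0},
    {"fingers": 30,"xyz": [0,0,0],"turn": 0},
    {"fingers": 30,"xyz": [0,0,-5],"turn": 0},
    {"fingers": 30,"xyz": [0,0,0],"turn": 0},
    {"fingers": 30,"xyz": [0,0,0],"turn": 0},
  ],
)

```text
time: 48.53
eef_pos: [0.5391, 0.0473, 0.0831]
eef_rot: [0.0, 0.699, 0.715, -0.0]
force: [0.4, -0.8, -6.4]
finger_gap: 0.034
```

Request:
apply_moves(
  series=[
    {"fingers": 30,"xyz": [-2,6,0],"turn": 0},
    {"fingers": 30,"xyz": [0,9,0],"turn": 0},
    {"fingers": 30,"xyz": [0,9,0],"turn": 0},
    {"fingers": 30,"xyz": [0,8,0],"turn": 0},
    {"fingers": 30,"xyz": [0,0,0],"turn": 0},
    {"fingers": 30,"xyz": [0,0,2],"turn": 0},
    {"fingers": 30,"xyz": [0,0,2],"turn": 0},
    {"fingers": 30,"xyz": [0,0,0.8],"turn": 0},
    {"fingers": 30,"xyz": [0,0,0],"turn": 0},
    {"fingers": 30,"xyz": [0,0,0],"turn": 0},
  ],
)

```text
time: 49.37
eef_pos: [0.5713, 0.0461, 0.0796]
eef_rot: [0.0, 0.699, 0.715, 0.0]
force: [-3.4, 0.6, 7.0]
finger_gap: 0.0341
```

Request:
apply_moves(
  series=[
    {"fingers": 52,"xyz": [0,0,0],"turn": 0},
    {"fingers": 52,"xyz": [0,0,0],"turn": 0},
    {"fingers": 52,"xyz": [0,0,0],"turn": 0},
    {"fingers": 52,"xyz": [0,0,0],"turn": 0},
    {"fingers": 52,"xyz": [0,0,0],"turn": 0},
    {"fingers": 52,"xyz": [0,0,-30],"turn": 0},
    {"fingers": 52,"xyz": [0,0,-35],"turn": 0},
    {"fingers": 52,"xyz": [0,0,-35],"turn": 0},
    {"fingers": 52,"xyz": [0,0,-30],"turn": 0},
    {"fingers": 52,"xyz": [0,0,0],"turn": 0},
  ],
)

```text
time: 50.2
eef_pos: [0.575, 0.046, 0.2149]
eef_rot: [0.004, 0.699, 0.715, 0.004]
force: [1.6, -0.4, 0.2]
finger_gap: 0.0519
```

```bash
python3 m5.py w20 .030 .57 .043
```

```text
[0.575  0.046  0.2149] psi 1.5929263551402006
hub 2268 [311. 236.] [572.4  46.5] [34.6 35.7] circ [572.3  46.5] 18.0 0.0787 fix [-9.8 83.6]
hub 241 [275. 333.] [549.  -23.7] [11.2 34.4] circ [547.3 -29. ] 17.2 0.0787 fix [-34.6  14. ]
disc 538 [401. 204.] [636.7  57.6] [  0.9 130.7] circ [636.7  57.6] 65.3 0.0471 fix [54.7 93.4]
disc 8423 [311. 219.] [572.7  46.4] [89.5 89.4] circ [572.4  46.2] 45.2 0.0485 fix [-9.5 83.5]
disc 708 [311. 297.] [573.2 -10.5] [98.6  1.7] circ [573.2 -11.2] 49.3 0.0471 fix [-10.2  26.6]
```

Request:
apply_moves(
  series=[
    {"fingers": 44,"xyz": [-38.2,-13.8,0],"turn": 0},
    {"fingers": 44,"xyz": [-38.2,-13.8,0],"turn": 0},
    {"fingers": 44,"xyz": [0,0,0],"turn": -0.12},
    {"fingers": 44,"xyz": [0,0,0],"turn": -0.12},
    {"fingers": 44,"xyz": [0,0,0],"turn": -0.12},
    {"fingers": 44,"xyz": [0,0,0],"turn": -0.12},
    {"fingers": 44,"xyz": [0,0,0],"turn": -0.12},
    {"fingers": 44,"xyz": [0,0,0],"turn": -0.12},
    {"fingers": 44,"xyz": [0,0,0],"turn": -0.12},
    {"fingers": 44,"xyz": [0,0,0],"turn": -0.12},
  ],
)

```text
time: 51.08
eef_pos: [0.5445, -0.0308, 0.2067]
eef_rot: [-0.001, 0.287, 0.958, -0.0]
force: [-0.4, 0.3, 0.2]
finger_gap: 0.044
```

Request:
apply_moves(
  series=[
    {"fingers": 44,"xyz": [0,0,0],"turn": -0.12},
    {"fingers": 44,"xyz": [0,0,0],"turn": -0.12},
    {"fingers": 44,"xyz": [0,0,0],"turn": -0.12},
    {"fingers": 44,"xyz": [0,0,0],"turn": -0.12},
    {"fingers": 44,"xyz": [0,0,0],"turn": -0.12},
    {"fingers": 44,"xyz": [0,0,0],"turn": -0.01},
    {"fingers": 44,"xyz": [0,0,0],"turn": 0},
    {"fingers": 44,"xyz": [0,0,0],"turn": 0},
    {"fingers": 44,"xyz": [0,0,0],"turn": 0},
    {"fingers": 44,"xyz": [0,0,0],"turn": 0},
  ],
)

```text
time: 51.92
eef_pos: [0.5453, -0.0309, 0.2081]
eef_rot: [-0.0, -0.01, 1.0, 0.0]
force: [-0.7, -0.6, -0.1]
finger_gap: 0.0438
```

```bash
python3 m5.py w21 .030 .57 .043;  python3 m3.py w21b
```

```text
[ 0.5453 -0.0309  0.2081] psi 3.161665453467983
hub 2235 [433. 278.] [571.8  46.1] [35.6 35.2] circ [571.9  46. ] 18.2 0.0787 fix [-10.3  83.2]
disc 164 [538. 159.] [496.4 119.2] [12.9  5.1] circ [496.4 119.3] 6.9 0.0452 fix [-84.2 157.9]
disc 8514 [427. 253.] [562.1  54.4] [102.3 107.3] circ [561.2  64. ] 65.9 0.0485 fix [-19.9  91.8]
disc 291 [349. 341.] [637.6  -9.8] [ 1.9 53.8] circ [637.5  -9.8] 26.9 0.045 fix [54.3 26. ]
disc 528 [474. 342.] [635.6  92.5] [ 2.1 61. ] circ [635.6  92.5] 30.5 0.0472 fix [ 54.4 128.2]
[ 0.5453 -0.0309  0.2082] psi 3.1619310669378713
rail 1628 0.0565 [369. 377.] [661.2  13.8] [50.4 27.3] 3.77
bed 35763 0.0305 [272. 236.] [573.4 -22.4] [131.2 289.6] 1.17
fin 1586 0.0974 [316. 244.] [545. -31.] [36.1 15.7] 0.59
knob 1117 0.113 [318. 417.] [655.4 -27.5] [14.2 37.9] 81.84
sjaw 4210 0.0655 [327. 276.] [572.7 -25.5] [99.8 30. ] 1.21
fjaw 5459 0.0655 [515. 265.] [570.  105.7] [99.9 27.2] 1.09
```

Gear stayed put. Descend 115, grip the fin, close about 13–14 mm.

Request:
apply_moves(
  series=[
    {"fingers": 44,"xyz": [0,0,30],"turn": 0},
    {"fingers": 44,"xyz": [0,0,30],"turn": 0},
    {"fingers": 44,"xyz": [0,0,30],"turn": 0},
    {"fingers": 44,"xyz": [0,0,15],"turn": 0},
    {"fingers": 44,"xyz": [0,0,10],"turn": 0},
    {"fingers": 44,"xyz": [0,0,0],"turn": 0},
    {"fingers": 12,"xyz": [0,0,0],"turn": 0},
    {"fingers": 12,"xyz": [0,0,0],"turn": 0},
    {"fingers": 12,"xyz": [0,0,0],"turn": 0},
    {"fingers": 12,"xyz": [0,0,0],"turn": 0},
  ],
)

```text
time: 52.85
eef_pos: [0.5465, -0.0313, 0.0949]
eef_rot: [0.001, -0.011, 1.0, -0.001]
force: [-0.9, -0.8, 5.5]
finger_gap: 0.015
```

Request:
apply_moves(
  series=[
    {"fingers": 12,"xyz": [0,0,0],"turn": 0},
    {"fingers": 12,"xyz": [0,0,0],"turn": 0},
    {"fingers": 12,"xyz": [0,3,0],"turn": 0},
    {"fingers": 12,"xyz": [0,3,0],"turn": 0},
    {"fingers": 12,"xyz": [0,2,0],"turn": 0},
    {"fingers": 12,"xyz": [0,2,0],"turn": 0},
    {"fingers": 12,"xyz": [0,1,0],"turn": 0},
    {"fingers": 12,"xyz": [0,1,0],"turn": 0},
    {"fingers": 12,"xyz": [0,0,0],"turn": 0},
    {"fingers": 12,"xyz": [0,0,0],"turn": 0},
  ],
)

```text
time: 53.68
eef_pos: [0.5463, -0.0204, 0.0949]
eef_rot: [0.001, -0.01, 1.0, -0.002]
force: [-0.5, -5.5, 5.7]
finger_gap: 0.0145
```

Request:
apply_moves(
  series=[
    {"fingers": 12,"xyz": [0,0.5,0],"turn": 0},
    {"fingers": 12,"xyz": [0,0.5,0],"turn": 0},
    {"fingers": 12,"xyz": [0,0,0],"turn": 0},
    {"fingers": 12,"xyz": [0,0,0],"turn": 0},
    {"fingers": 12,"xyz": [0,0,0],"turn": 0},
    {"fingers": 12,"xyz": [0,0,0],"turn": 0},
    {"fingers": 12,"xyz": [0,0,0],"turn": 0},
    {"fingers": 12,"xyz": [0,0,0],"turn": 0},
    {"fingers": 12,"xyz": [0,0,0],"turn": 0},
    {"fingers": 12,"xyz": [0,0,0],"turn": 0},
  ],
)

```text
time: 54.52
eef_pos: [0.5463, -0.0197, 0.0949]
eef_rot: [0.001, -0.01, 1.0, -0.002]
force: [-1.2, -5.1, 6.3]
finger_gap: 0.0148
```

Request:
apply_moves(
  series=[
    {"fingers": 12,"xyz": [0,1,0],"turn": 0},
    {"fingers": 12,"xyz": [0,0.5,0],"turn": 0},
    {"fingers": 12,"xyz": [0,0.5,0],"turn": 0},
    {"fingers": 12,"xyz": [0,0.5,0],"turn": 0},
    {"fingers": 12,"xyz": [0,0,0],"turn": 0},
    {"fingers": 12,"xyz": [0,0,0],"turn": 0},
    {"fingers": 12,"xyz": [0,0,0],"turn": 0},
    {"fingers": 12,"xyz": [0,0,0],"turn": 0},
    {"fingers": 12,"xyz": [0,0,0],"turn": 0},
    {"fingers": 12,"xyz": [0,0,0],"turn": 0},
  ],
)

```text
time: 55.35
eef_pos: [0.5462, -0.0186, 0.0949]
eef_rot: [0.001, -0.01, 1.0, -0.003]
force: [-0.7, -9.7, 6.6]
finger_gap: 0.0145
```

Request:
apply_moves(
  series=[
    {"fingers": 36,"xyz": [0,0,0],"turn": 0},
    {"fingers": 36,"xyz": [0,0,0],"turn": 0},
    {"fingers": 36,"xyz": [0,0,0],"turn": 0},
    {"fingers": 36,"xyz": [0,0,0],"turn": 0},
    {"fingers": 36,"xyz": [0,0,-20],"turn": 0},
    {"fingers": 36,"xyz": [0,0,-30],"turn": 0},
    {"fingers": 36,"xyz": [0,0,-30],"turn": 0},
    {"fingers": 36,"xyz": [0,0,-20],"turn": 0},
    {"fingers": 36,"xyz": [0,0,0],"turn": 0},
    {"fingers": 36,"xyz": [0,0,0],"turn": 0},
  ],
)

```text
time: 56.18
eef_pos: [0.5459, -0.0153, 0.1944]
eef_rot: [0.001, -0.011, 1.0, -0.0]
force: [0.1, -0.2, -0.5]
finger_gap: 0.0362
```

```bash
python3 m5.py w22 .030 .57 .043;  python3 m3.py w22b
```

```text
[ 0.5459 -0.0153  0.1944] psi 3.1632155842735377
hub 2459 [417. 284.] [571.9  47.8] [35.7 35.3] circ [572.   47.9] 18.2 0.0787 fix [-10.2  85. ]
disc 189 [526. 159.] [496.6 119.3] [ 5.1 12.9] circ [496.6 119.3] 6.6 0.0452 fix [-84.1 158. ]
disc 8755 [413. 254.] [561.7  55.6] [100.4 106.4] circ [561.5  65.3] 65.3 0.0485 fix [-20.3  92.9]
disc 335 [331. 348.] [637.7  -6.8] [ 2.1 60.3] circ [637.9  -6.8] 30.2 0.0448 fix [54.4 28.9]
disc 514 [467. 350.] [635.6  95.8] [ 2.1 54.2] circ [635.5  95.8] 27.1 0.047 fix [ 54.5 131.6]
[ 0.5449 -0.0152  0.1931] psi 3.163089591975986
rail 1306 0.0566 [365. 391.] [661.9  26.2] [51.  24.3] 1.32
bed 38099 0.0306 [241. 239.] [573.3 -21.8] [131.3 290.3] 1.2
fin 1799 0.0974 [312. 251.] [544.2 -17.6] [35.8 15.9] 1.43
knob 799 0.1128 [316. 425.] [647.8 -12.8] [14.2 24.2] 81.76
sjaw 4590 0.0655 [324. 285.] [572.4 -12. ] [100.   30.1] 1.1
fjaw 6004 0.0655 [501. 273.] [569.9 105.8] [99.8 27.1] 1.06
```

View pics/w22.png

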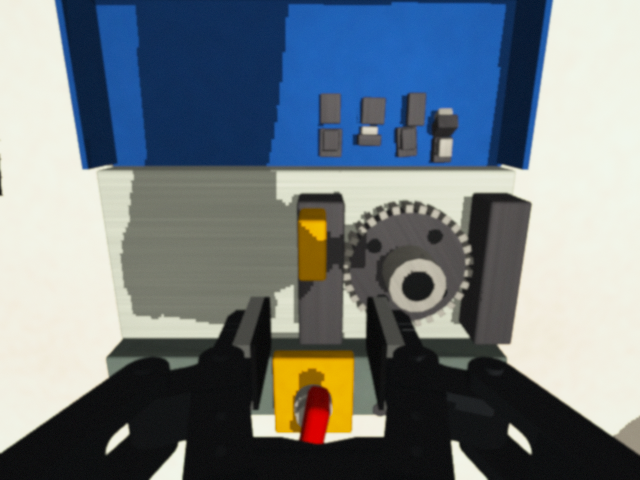

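Request:
apply_moves(
  series=[
    {"fingers": 50,"xyz": [-30,0,0],"turn": 0},
    {"fingers": 50,"xyz": [-30,0,0],"turn": 0},
    {"fingers": 50,"xyz": [-30,0,0],"turn": 0},
    {"fingers": 50,"xyz": [-27.5,-2.3,0],"turn": 0},
    {"fingers": 50,"xyz": [0,0,0],"turn": 0.083},
    {"fingers": 50,"xyz": [0,0,0],"turn": 0.083},
    {"fingers": 50,"xyz": [0,0,0],"turn": 0},
    {"fingers": 50,"xyz": [0,0,0],"turn": 0},
    {"fingers": 50,"xyz": [0,0,0],"turn": 0},
    {"fingers": 50,"xyz": [0,0,0],"turn": 0},
  ],
)

```text
time: 57.12
eef_pos: [0.662, -0.0152, 0.1929]
eef_rot: [-0.0, 0.072, 0.997, 0.0]
force: [-0.9, -0.0, 0.7]
finger_gap: 0.0498
```

```bash
python3 m3.py w23
```

```text
[ 0.662  -0.0152  0.1929] psi 2.9979379629292513
rail 13198 0.0566 [447. 213.] [661.1  69.3] [ 50.5 111.2] 1.11
bed 49065 0.0305 [204. 114.] [573.  -22.3] [130.7 289.9] 1.17
fin 2197 0.0974 [277.  32.] [548.4 -17.4] [29.5 16.1] 1.22
knob 2443 0.1131 [316. 261.] [662.2 -14.9] [14.  51.2] 81.4
sjaw 6996 0.0655 [305. 102.] [575.7 -11.8] [94.4 30.1] 1.22
fjaw 6903 0.0654 [507.  70.] [581.1 105.8] [78.5 26.9] 0.91
```

View pics/w23.png

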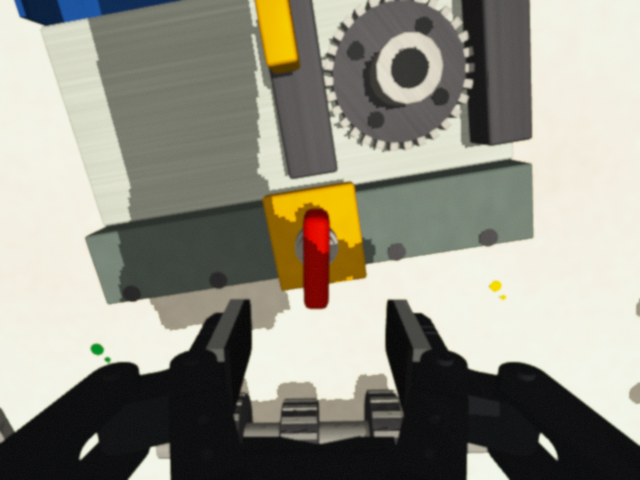

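Request:
apply_moves(
  series=[
    {"fingers": 50,"xyz": [0,0.3,25],"turn": 0},
    {"fingers": 50,"xyz": [0,0,25],"turn": 0},
    {"fingers": 50,"xyz": [0,0,20],"turn": 0},
    {"fingers": 50,"xyz": [0,0,15],"turn": 0},
    {"fingers": 50,"xyz": [0,0,0],"turn": 0},
    {"fingers": 10,"xyz": [0,0,0],"turn": 0},
    {"fingers": 10,"xyz": [0,0,0],"turn": 0},
    {"fingers": 10,"xyz": [0,0,0],"turn": 0},
    {"fingers": 10,"xyz": [0,0,0],"turn": 0},
    {"fingers": 10,"xyz": [0,0,0],"turn": 0},
  ],
)

```text
time: 58.0
eef_pos: [0.6637, -0.0163, 0.1105]
eef_rot: [0.002, 0.073, 0.997, -0.001]
force: [-2.5, -4.7, 5.8]
finger_gap: 0.0129
```

Request:
apply_moves(
  series=[
    {"fingers": 10,"xyz": [0,0,0],"turn": 0},
    {"fingers": 10,"xyz": [0,0,0],"turn": 0},
    {"fingers": 10,"xyz": [0,0,0],"turn": 0.1},
    {"fingers": 10,"xyz": [0,0,0],"turn": 0.1},
    {"fingers": 10,"xyz": [0,0,0],"turn": 0.1},
    {"fingers": 10,"xyz": [0,0,0],"turn": 0.1},
    {"fingers": 10,"xyz": [0,0,0],"turn": 0.1},
    {"fingers": 10,"xyz": [0,0,0],"turn": 0.1},
    {"fingers": 10,"xyz": [0,0,0],"turn": 0.1},
    {"fingers": 10,"xyz": [0,0,0],"turn": 0.1},
  ],
)

```text
time: 58.83
eef_pos: [0.6631, -0.0173, 0.1105]
eef_rot: [0.002, 0.458, 0.889, -0.002]
force: [-3.9, -7.4, 7.6]
finger_gap: 0.0131
```

Request:
apply_moves(
  series=[
    {"fingers": 10,"xyz": [0,0,0],"turn": 0.1},
    {"fingers": 10,"xyz": [0,0,0],"turn": 0.1},
    {"fingers": 10,"xyz": [0,0,0],"turn": 0.1},
    {"fingers": 10,"xyz": [0,0,0],"turn": 0.1},
    {"fingers": 10,"xyz": [0,0,0],"turn": 0.1},
    {"fingers": 10,"xyz": [0,0,0],"turn": 0.1},
    {"fingers": 10,"xyz": [0,0,0],"turn": 0.02},
    {"fingers": 10,"xyz": [0,0,0],"turn": 0},
    {"fingers": 10,"xyz": [0,0,0],"turn": 0},
    {"fingers": 10,"xyz": [0,0,0],"turn": 0},
  ],
)

```text
time: 59.67
eef_pos: [0.6623, -0.0176, 0.1105]
eef_rot: [0.002, 0.705, 0.709, -0.002]
force: [-4.4, -7.9, 9.3]
finger_gap: 0.0127
```

Request:
apply_moves(
  series=[
    {"fingers": 10,"xyz": [0,0,0],"turn": 0.02},
    {"fingers": 10,"xyz": [0,0,0],"turn": 0},
    {"fingers": 10,"xyz": [0,0,0],"turn": 0},
    {"fingers": 50,"xyz": [0,0,0],"turn": 0},
    {"fingers": 50,"xyz": [0,0,0],"turn": 0},
    {"fingers": 50,"xyz": [0,0,0],"turn": 0},
    {"fingers": 50,"xyz": [0,0,0],"turn": 0},
    {"fingers": 50,"xyz": [0,0,0],"turn": 0},
    {"fingers": 50,"xyz": [0,0,0],"turn": 0},
    {"fingers": 50,"xyz": [0,0,0],"turn": 0},
  ],
)

```text
time: 60.5
eef_pos: [0.6625, -0.0147, 0.1081]
eef_rot: [-0.0, 0.712, 0.702, -0.0]
force: [-0.4, -0.2, 0.7]
finger_gap: 0.0502
```

Request:
apply_moves(
  series=[
    {"fingers": 50,"xyz": [0,0,-20],"turn": 0},
    {"fingers": 50,"xyz": [0,0,-35],"turn": 0},
    {"fingers": 50,"xyz": [0,0,-35],"turn": 0},
    {"fingers": 50,"xyz": [0,0,-35],"turn": 0},
    {"fingers": 50,"xyz": [0,0,-35],"turn": 0},
    {"fingers": 50,"xyz": [-30,-20,0],"turn": 0},
    {"fingers": 50,"xyz": [0,-20,0],"turn": 0},
    {"fingers": 50,"xyz": [0,0,0],"turn": 0},
    {"fingers": 50,"xyz": [0,0,0],"turn": 0},
    {"fingers": 50,"xyz": [0,0,0],"turn": 0},
  ],
)

```text
time: 61.33
eef_pos: [0.6225, -0.0442, 0.2683]
eef_rot: [0.0, 0.712, 0.702, 0.0]
force: [-0.3, 0.1, 0.4]
finger_gap: 0.0502
```

```bash
python3 m5.py w24 .030 .57 .043;  python3 m3.py w24b; python3 m4.py scene; python3 -c "
from h import *
s=snap('scene','s24')"
```

```text
[ 0.6225 -0.0442  0.2683] psi 1.5569544665754895
hub 2066 [245.  93.] [572.6  48. ] [35.2 34.9] circ [572.8  48.2] 17.9 0.0787 fix [-9.5 85.1]
disc 8248 [253.  91.] [574.6  49.5] [99.3 93. ] circ [573.8  62. ] 60.2 0.0485 fix [-7.5 86.6]
[ 0.6227 -0.0441  0.2681] psi 1.557193102726846
rail 9360 0.0565 [366.  69.] [661.7  62.6] [50.3 99.8] 1.01
bed 22754 0.0305 [279. 219.] [573.4 -24.6] [130.5 283.9] 1.17
fin 1156 0.0973 [209. 189.] [545.5 -17.3] [36.3 16.4] 1.25
knob 1531 0.1131 [376. 185.] [663.2 -15. ] [14.2 52.1] 4.68
sjaw 3812 0.0655 [264. 172.] [573.3 -11.8] [99.8 30.3] 1.17
fjaw 4083 0.0654 [239.  14.] [570.7 101. ] [ 19.4 100. ] 89.35
scene scrap 682 [337. 240.] fixture [-11.  86.] [91. 83.] ztop 0.052
scene scrap 186 [314. 256.] fixture [-8. 10.] [102.  23.] ztop 0.059
scene grip 189 [178. 297.] [ 466.3 -317. ] [39.4 23.7] 83.4 z 0.0832
scene back 297 [183. 307.] [ 466.8 -316.8] [63.4 43.5] 81.8 z 0.0441
scene mat 2054 [186. 319.] [ 467.4 -321.4] [136.4 119.3] 82.1 0.0045
```

View pics/w24.png

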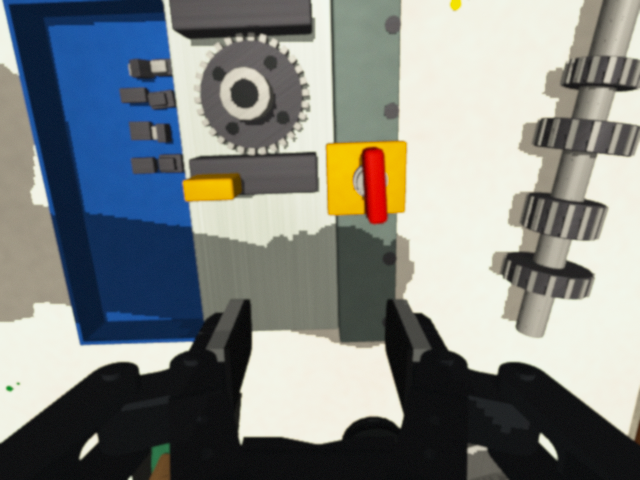

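View pics/s24.png

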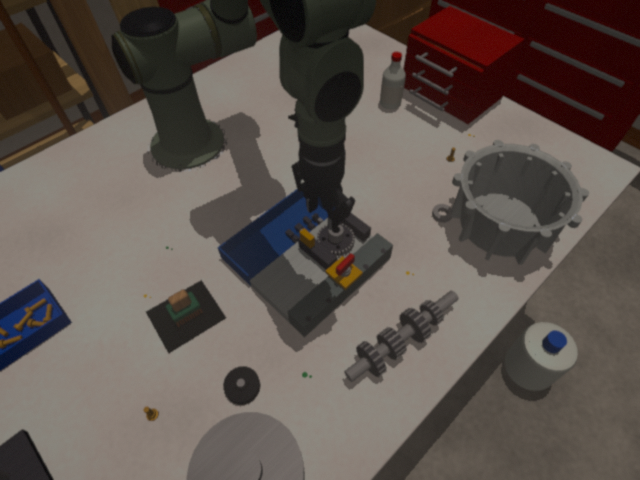

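```bash
python3 - <<'E'
from m4 import *
s=snap('wrist'); P=cloud(s); Z=P[...,2]; F=fx(P[...,:2])
m=(F[...,0]>-180)&(F[...,0]<-77)&(F[...,1]>-120)&(F[...,1]<150)&(Z>.010)&(Z<.06)
for q,rc,c,n in comps(P,m,30):
    print(n,c.round(),'fix lo',fx(q[:,:2]).min(0).round(),'hi',fx(q[:,:2]).max(0).round(),'ztop',np.percentile(q[:,2],97).round(3))
print(r.get_state()['time'], ticket.sign_off())
E
```

```text
762 [150.  67.] fix lo [-116.  105.] hi [-80. 120.] ztop 0.025
852 [148.  97.] fix lo [-126.   80.] hi [-82.  98.] ztop 0.019
719 [149. 131.] fix lo [-123.   52.] hi [-90.  70.] ztop 0.021
426 [171. 163.] fix lo [-102.   25.] hi [-81.  41.] ztop 0.02
410 [144. 165.] fix lo [-126.   25.] hi [-105.   39.] ztop 0.02
the job is handed in; nothing more can be done
61.5833 None
```

The whole sequence is done and the job is handed in at 61.6 s. The gear is clamped in the fixture and the brush is back upright on its mat. The sign-off reported no verdict, so the figures below are my own camera measurements.

**Sequence:** I loosened the knob to 1.40 rad with the jaw unmoved, then opened the jaw to about 200 mm. Two brush strokes swept all eight pieces of scrap into the trough. I stood the brush on the mat, laid the gear on the bed hub up, and closed the jaw on it with the knob still loose. Then I tightened the knob.

**Gear knocked aside:** After I had placed and released the gear, it was knocked to fixture x of about -43 mm, right at the -45 mm limit. I noticed only once the jaw was closed. I reopened the jaw about 13 mm, moved the gear back to x of about -10 mm, and closed the jaw again before tightening.

**Last checks:**

| Item | Measured | Required |
|---|---|---|
| Gear position (fixture) | x -9.5, y 85 mm, flat | x -45 to 20, y 78 to 92 mm |
| Jaw gap | about 90 mm | 84 to 94 mm |
| Knob | about 0.06 rad | under 0.2 rad |
| Brush | upright, within 5 mm of the mat centre | middle over the mat |
| Scrap | all on the trough floor, tops at most 25 mm high | z below 32 mm |

- **Knob disagreement:** the knob reads 0.06 rad rather than 0. It measured about the same at the start, and at the end the gripper turned about 0.08 rad past the bar. That suggests it was at its stop, but I did not confirm it.
- **Bystanders:** I did not measure them, but none looked moved in the last overview picture.
- **Arm:** it ended clear of everything.

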